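# Fit the missing post of the pot stand

### The job

Take the thick post with the black rubber cap out of the wooden rack and fit it into the empty boss of the pot stand. The pin is a close fit, so do it by feel: lean the post ten to twenty degrees, start the lower edge of its pin in the hole, then bring it upright and slide it down by hand, without forcing or dropping it, until the collar sits on the boss all round. Let go, and leave the slim posts, the mended pot and the vial where they are.

Things in the scene. Friction and masses are not known exactly. Their poses are not given: they have to be found in the camera images.
- post: post to fit, upright in one of the rack's holes: steel, 0.22 kg, round about its z axis (up). From its origin (centre of the pin's flat, square-cut lower face) upwards: pin 20 mm in diameter from 0 to 30 mm, collar 32 mm from 30 to 38, bare stem 18 mm from 38 to 100 (hold it here), black rubber cap 26 mm from 100 to 114. In the rack this origin is 6 mm above the table
- post_foot (a point): centre of the flat lower face of the post's pin (the same point as the post's origin)
- stand: pot stand, fixed: grey round plate, 190 mm across, 8 mm thick. On it three aluminium bosses, 36 mm in diameter, flat tops 42 mm above the table, each clamped on a radial slot, 120 degrees apart. Two, 65 mm from the centre, carry posts like the one to fit, tops 126 mm above the table. Origin: centre of the plate's underside; z up
- rack: wooden rack, fixed: a block of 66 x 200 mm, 32 mm high, with three holes of 25 mm diameter, 26 mm deep, in a row along its y axis at y = -66, 0 and 66 mm. Origin: centre of its underside
- spare_a: slim steel spare post with a red-brown cap, standing in the rack: pin 14 mm diameter, collar 28 mm, stem 12 mm, cap 22 mm, 88 mm tall; not to be touched. Origin: centre of its foot
- spare_b: a second slim spare post, the same as spare_a
- pot: mended clay pot, 160 mm in diameter and 138 mm high, standing in a low cork ring of 152 mm diameter; fragile, not to be touched. Origin: centre of its underside
- vial: small amber glass jar with a white cap, 26 mm in diameter, 55 mm high, not to be touched. Origin: centre of its underside
- slot_end (a point): point over the slot of the empty boss, on the stand's -x axis, 57 mm from its centre, 42 mm above the table (level with the boss's flat top); axes as the stand's. The bore's centre lies 0 to 16 mm further out (along -x) than this point: see or feel where. Bore: round, vertical, 21.0 mm in diameter, 34 mm deep, square-edged, no chamfer. Home is 30 mm deep

How it is judged:
On the way:
1. leaning by more than 7 degrees, the post has the lower edge of its pin started in the hole, so that the middle of the pin's lower face is already below the rim (angle between post's own z axis and vertical above 0.122 rad and z of post_foot in the frame of slot_end between -0.01 and -0.001 m and x of post_foot in the frame of slot_end between -0.0185 and 0.0025 m and y of post_foot in the frame of slot_end between -0.004 and 0.004 m), for 0.1 s.
At the end, for the whole second after the job is handed in: the post stands upright (within 2 degrees) in the empty boss, its foot at least 28 mm below the boss's top (so collar on the boss), within 2.5 mm of the middle of the slot, released and at rest (z of post_foot in the frame of slot_end below -0.028 m and x of post_foot in the frame of slot_end between -0.0185 and 0.0025 m and y of post_foot in the frame of slot_end between -0.0025 and 0.0025 m and angle between the z axis of post and the z axis of stand, either way round below 0.035 rad and linear speed of post below 0.01 m/s and contact force between the fingers and post below 0.1 N); the robot touches nothing.
It fails at once if the post is pressed, jammed or dropped on the stand with more than 17 N (contact force between post and stand above 17 N).
It fails at once if the robot itself strikes or leans on the stand (contact force between any of the fingers, the arm and stand above 8 N).
It fails at once if a slim post, the pot or the vial is moved by more than 15 mm, or the pot is touched hard (distance of any of spare_a, spare_b, pot, vial from where it was at the start of the episode above 0.015 m or contact force between any of the arm, the fingers, post and pot above 8 N).
It also fails if it takes over 64 s, if anything falls off the work surface, if the arm or the gripper's body presses on something with over 40 N, if the wrist force passes 120 N, or if a joint passes its speed limit or range.

### The arm

A 6-joint arm with a two-finger parallel gripper is mounted at the origin on the work surface. World frame = base frame: x ahead of the robot, y to its left, z up, the work surface at z = 0. Lengths are in m, angles in rad, forces in N, time in s.
With the tool pointing down it reaches from about 0.25 to 0.725 m from the base axis. Payload 4 kg.
Tool frame: the origin (TCP) lies on the centre line of the jaws, within the pads' length; the fingertips stand 11 mm ahead of it and the grasp point (between the pads) lies 8 mm behind it; z points along the fingers, x is the direction in which the jaws open and shut, and the axes are right-handed (so a half turn about z gives the same grasp; the last joint's range is limited). The gripper opens to 85 mm and grips with 20 to 120 N. Pads are 22 mm wide; open, the fingers measure 114 mm over their backs; the gripper's body (76 mm by 85 mm) begins 54 mm behind the grasp point. The pads swing forward as they close: fully open they stand 13 mm farther back than shut.
Start: joints at [1.311, 0.241, 0.005, 1.335, 0, 1.571], TCP at [0.128, 0.483, 0.242] pointing down, gripper open.
Joint ranges: [-2.72, 2.72], [-1.05, 1.87], [-1.09, 1.28], [-1.99, 2.15], [-1.42, 1.44], [-3.14, 3.14]. Speed limits (rad/s): [2.79, 2.79, 3.14, 3.14, 3.14, 3.14].

### API

Orientations are given as a unit quaternion [x, y, z, w].
In Python, from workcell import bot, viewer, order gives the robot as it stands. The module is installed in compiled form; this text tells all that it offers.
- The arm moves only by the tool send_rows, never from a script. Its argument "increments" is a list that holds one entry, the list of rows, each a list of 4 numbers: the shift along the tool's x, y, z in m, then the turn about the tool's z in degrees. A call has exactly 8 rows; each row shifts and turns the pose as measured when the row begins, along the tool's axes as they then stand; what a row does not reach is not made up. A row lasts 1/10 s, in which the tool goes at most 50 mm and 8.59 degrees, less where a joint would pass 70% of its speed; a pose out of reach is approached as far as the arm can. A call is refused whole if a number of a shift passes 0.05 or a number of a turn 8.59, either way. A call with a gripper value outside its range is refused whole. "hand" is the closure, from -1 (fully open) to 1 (shut), so that 0 is half open, set as the call begins (left out, the last holds). The fingers move at their own pace and stop on an object; the grip force is fixed at half the most. Time passes only in rows, so rows that do not move let the fingers close, or fill a call up. It gives the time, the measured TCP pose, the force and the opening at its end, in the units of the state.
- bot.get_obs(): the state, without advancing time (a new reading comes with each control period).
- viewer.camera(name): name is "scene" or "side" or "wrist"; returns a dict with "image" (480x640x3 uint8, red, green, blue), "range_z" (480x640 float32, m along the optical axis (not along the pixel's ray), 0 where there is no reading), "camera_matrix" (3x3 intrinsics, pixels), "eye" and "rotation" of the camera in the world. Camera axes: x right, y down, z forward; pixel columns grow to the right and rows downward; lengths in m; the calibration is good to about 2 mm. A picture is of the moment at which its call begins.
- order.job_done(): hands the job in, once; it reports no verdict.
The state is a dict: "clock": time; "joint_pos": joint angles; "joint_vel": joint speeds; "tau": joint torques, N m; "eef_pos": TCP position; "tool_rot": TCP orientation; "ft_force": force on the tool from outside, world axes, zero at the start; "ft_torque": the same for the moment, N m; "grip_width": finger opening in m.
Only numpy, scipy, OpenCV 4.12 (cv2) and the standard library are available. Lean on these libraries where they do the work, as an engineer would, in place of code of your own. Each camera call takes 0.05 s, during which the arm holds its last target.

## Working session

There is one attempt and no reset: what is moved stays moved. The work goes in short steps, Python scripts to look and compute and a tool call to move; the robot and the scene stay as the last step left them, time stands still between calls to the robot, and variables do not carry over. Pictures are saved under pics/ and viewed, and the job is handed in when it is done.

Besides the shell and the picture viewer there is one more tool, called as name(argument=value, ...), one argument or row to a line, values as JSON. send_rows: Moves the arm, as the interface text tells. Its arguments: {"type":"object","properties":{"increments":{"type":"array","items":{"type":"array","items":{"type":"array","items":{"type":"number"}}}},"hand":{"type":"number"}},"required":["increments"]}

```bash
mkdir -p pics; cat > h.py <<'E'
import numpy as np, cv2
from workcell import bot, viewer, order
from scipy.spatial.transform import Rotation as R
def shot(name,fn,crop=None,scale=1):
    c=viewer.camera(name); np.savez('pics/'+fn+'.npz',**c)
    im=c['image'][:,:,::-1]
    if crop: u0,v0,u1,v1=crop; im=im[v0:v1,u0:u1]
    if scale!=1: im=cv2.resize(im,None,fx=scale,fy=scale,interpolation=cv2.INTER_CUBIC)
    cv2.imwrite('pics/'+fn+'.png',im); return c
def crop(fn,out,u0,v0,u1,v1,s):
    c=np.load('pics/'+fn+'.npz'); im=c['image'][v0:v1,u0:u1,::-1]
    cv2.imwrite('pics/'+out+'.png',cv2.resize(im,None,fx=s,fy=s,interpolation=cv2.INTER_CUBIC))
def ray(c,u,v):
    d=np.linalg.inv(c['camera_matrix'])@np.array([u,v,1.]); return np.array(c['rotation'])@d
def at_z(c,u,v,z):
    d=ray(c,u,v); e=np.array(c['eye']); return e+d*(z-e[2])/d[2]
def depth_pt(c,u,v):
    return np.array(c['eye'])+ray(c,u,v)*c['range_z'][int(v),int(u)]
def proj(c,p):
    q=np.array(c['rotation']).T@(np.array(p)-np.array(c['eye'])); q=np.array(c['camera_matrix'])@q; return q[:2]/q[2]
E
python3 - <<'E'
from h import *
for n in ['scene','side','wrist']:
    c=shot(n,n+'0'); print(n,c['eye'],np.round(c['rotation'],3).tolist(),c['camera_matrix'].tolist())
print(bot.get_obs())
E
```

```text
scene [ 0.97977622 -0.63209801  0.70026618] [0.876, 0.257, -0.118, -0.392] [[489.59777028861544, 0.0, 320.5367880462681], [0.0, 489.59777028861544, 244.6645002474352], [0.0, 0.0, 1.0]]
side [0.32849913 0.89634046 0.66435964] [-0.134, 0.861, -0.487, 0.064] [[482.852219933214, 0.0, 315.83193532579844], [0.0, 482.852219933214, 241.56846844370233], [0.0, 0.0, 1.0]]
wrist [0.0540992  0.50193955 0.37329711] [0.783, 0.602, 0.093, 0.122] [[358.8894858607468, 0.0, 317.0986313938964], [0.0, 358.8894858607468, 238.4952797532952], [0.0, 0.0, 1.0]]
{'clock': 0.15, 'joint_pos': array([ 1.31101129e+00,  2.41254871e-01,  4.01814319e-03,  1.33520002e+00,
       -6.32658506e-06,  1.57079776e+00]), 'joint_vel': array([-0.00120412, -0.00348141,  0.00205244,  0.00064782,  0.00089585,
       -0.00088332]), 'tau': array([ 1.59250799e-04, -3.72634971e+01,  2.52639002e+01,  1.23174835e-02,
        4.95614779e-05,  1.15881587e-06]), 'eef_pos': array([0.12831773, 0.4827689 , 0.24160405]), 'tool_rot': array([ 7.92739979e-01,  6.09559392e-01, -6.48283687e-04,  5.02474818e-04]), 'ft_force': array([-1.03611542, -0.61928207,  0.13354601]), 'ft_torque': array([-0.0184811 ,  0.00672244,  0.02660464]), 'grip_width': 0.08568019948356179}
```

```bash
sed -i "s/np.array(c\['rotation'\])/RM(c)/g" h.py; cat >> h.py <<'E'
def RM(c):
    q=np.array(c['rotation']); return R.from_quat(q).as_matrix() if q.size==4 else q
E
python3 - <<'E'
from h import *
c=np.load('pics/scene0.npz'); print(RM(c)); 
print(proj(c,[0.128,.483,.242]))
c=np.load('pics/side0.npz'); print(proj(c,[0.128,.483,.242]))
E
```

```text
[[ 0.84041331  0.35755578 -0.40725832]
 [ 0.54192155 -0.5615872   0.62525262]
 [-0.00514837 -0.74617269 -0.66573254]]
[280.91405397  30.98643979]
[604.28744949 423.91972905]
```

View pics/scene0.png

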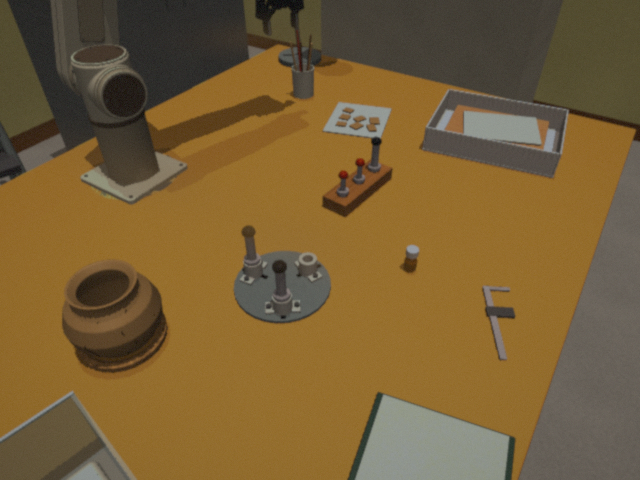

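View pics/side0.png

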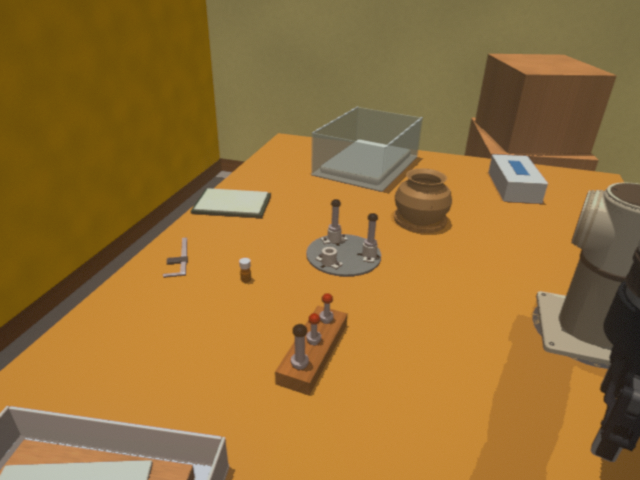

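View pics/wrist0.png

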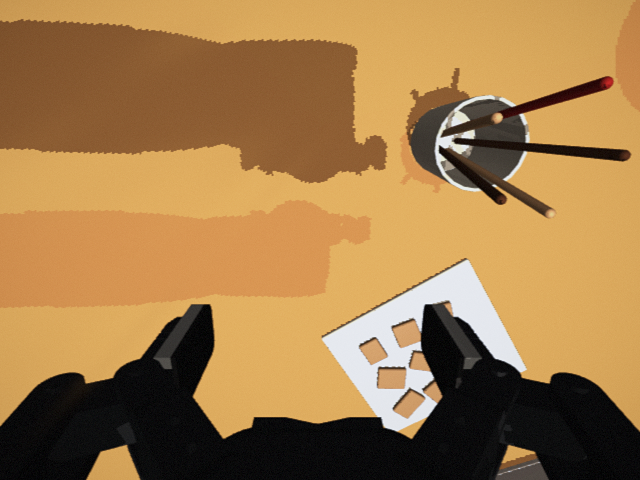

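```bash
python3 - <<'E'
from h import *
crop('scene0','s1',310,120,430,220,6); crop('scene0','s2',225,215,345,325,5); crop('side0','d1',270,280,370,395,5); crop('side0','d2',295,190,395,280,6)
E
```

```text
(no output)
```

View pics/s1.png

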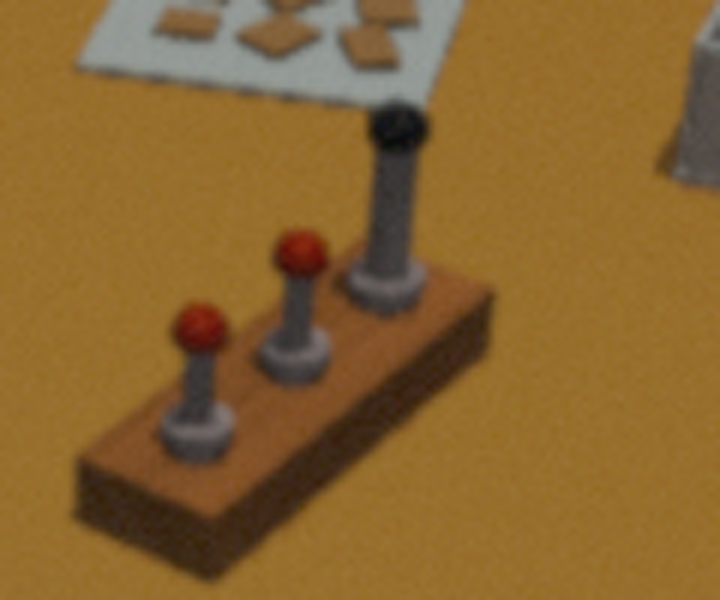

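View pics/s2.png

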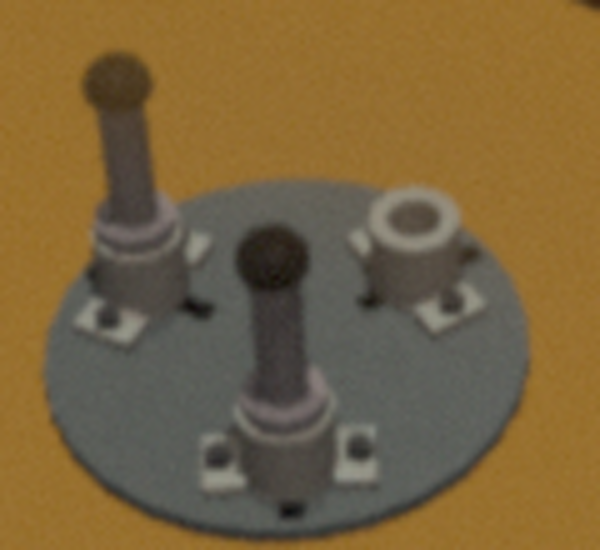

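View pics/d1.png

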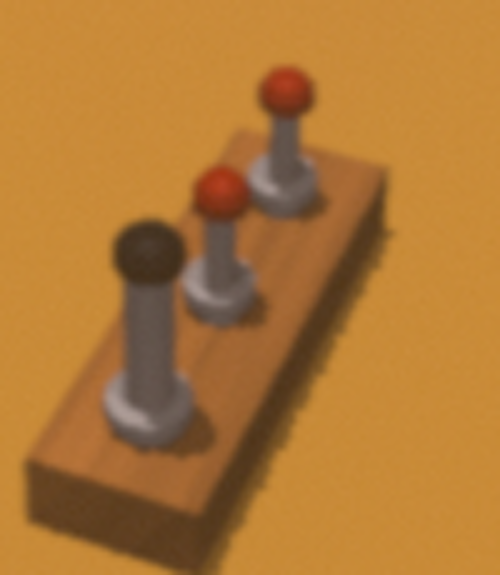

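View pics/d2.png

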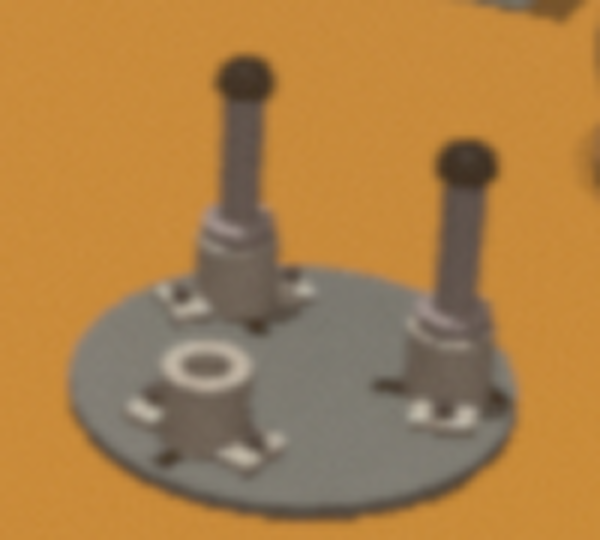

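```bash
cat > m.py <<'E'
from h import *
s=np.load('pics/scene0.npz'); d=np.load('pics/side0.npz')
S=lambda a,b:(310+a/6,120+b/6); S2=lambda a,b:(225+a/5,215+b/5); D=lambda a,b:(270+a/5,280+b/5); D2=lambda a,b:(295+a/6,190+b/6)
P=lambda n,c,uv,z:print(n,np.round(at_z(c,*uv,z)*1000,1))
P('cap s',s,S(398,127),.113);P('cap d',d,D(149,252),.113)
P('collar s',s,S(386,283),.040);P('collar d',d,D(148,409),.040)
P('spareNear s cap',s,S(301,254),.088);P('d',d,D(221,193),.088)
P('spareFar s cap',s,S(200,328),.088);P('d',d,D(287,92),.088)
for uv in [(80,460),(212,518),(493,291),(362,240)]:P('rack s',s,S(*uv),.032)
for uv in [(28,460),(202,515),(386,170),(240,130)]:P('rack d',d,D(*uv),.032)
P('boss s',s,S2(414,219),.042);P('boss d',d,D2(206,366),.042)
P('postA s',s,S2(118,82),.119);P('postA d',d,D2(467,165),.119)
P('postB s',s,S2(272,258),.119);P('postB d',d,D2(245,80),.119)
P('vial',s,(412,252),.055);P('pot rim',s,(105,280),.138);P('potrim d',d,(427,177),.138)
E
python3 m.py
```

```text
cap s [532.8 298.3 113. ]
cap d [525.9 307.6 113. ]
collar s [532.3 299.8  40. ]
collar d [526.1 307.7  40. ]
spareNear s cap [527.5 232.6  88. ]
d [520.1 242.4  88. ]
spareFar s cap [520.8 167.9  88. ]
d [513.6 177.3  88. ]
rack s [486.4 138.6  32. ]
rack s [547.9 134.2  32. ]
rack s [567.1 329.4  32. ]
rack s [502.6 335.   32. ]
rack d [560.6 336.3  32. ]
rack d [495.3 341.3  32. ]
rack d [479.3 144.1  32. ]
rack d [543.1 138.2  32. ]
boss s [578.6 -62.2  42. ]
boss d [574.6 -59.8  42. ]
postA s [ 492.6 -126.5  119. ]
postA d [ 486.  -119.6  119. ]
postB s [ 595.6 -170.8  119. ]
postB d [ 589.3 -163.2  119. ]
vial [746.7  51.4  55. ]
pot rim [ 390.8 -360.8  138. ]
potrim d [ 385.7 -363.9  138. ]
```

```bash
cat > t.py <<'E'
from h import *
import sys
o=bot.get_obs(); Rt=R.from_quat(o['tool_rot']).as_matrix()
print('t',round(o['clock'],2),'pos',np.round(o['eef_pos']*1000,1),'F',np.round(o['ft_force'],2),'T',np.round(o['ft_torque'],2),'w',round(o['grip_width']*1000,1))
print(np.round(Rt.T,4), 'yaw x',np.degrees(np.arctan2(Rt[1,0],Rt[0,0])),'j',np.round(o['joint_pos'],2))
if len(sys.argv)>3:
    d=np.array(list(map(float,sys.argv[1:4])))/1000-o['eef_pos']; print('shift tool mm',np.round(Rt.T@d*1000,1))
E
python3 t.py 529 303 242
python3 - <<'E'
from h import *
w=np.load('pics/wrist0.npz'); o=bot.get_obs(); Rt=R.from_quat(o['tool_rot']).as_matrix()
print('cam in tool', Rt.T@(w['eye']-o['eef_pos']), np.round(Rt.T@RM(w),4))
E
```

```text
t 0.15 pos [128.3 482.8 241.6] F [-1.04 -0.62  0.13] T [-0.02  0.01  0.03] w 85.7
[[ 2.569e-01  9.664e-01 -1.600e-03]
 [ 9.664e-01 -2.569e-01  0.000e+00]
 [-4.000e-04 -1.600e-03 -1.000e+00]] yaw x 75.11533124793992 j [ 1.31  0.24  0.    1.34 -0.    1.57]
shift tool mm [-7.080e+01  4.334e+02 -3.000e-01]
cam in tool [-0.00075348 -0.07665173 -0.13169249] [[ 1.000e+00 -2.000e-04 -3.000e-04]
 [ 3.000e-04  9.527e-01  3.039e-01]
 [ 2.000e-04 -3.039e-01  9.527e-01]]
```

```bash
python3 - <<'E'
import numpy as np
for k in range(8):
    a=np.radians(75.1-8*k); d=np.array([.043,-.0190])
    print(round(d@[np.cos(a),np.sin(a)],3),round(d@[np.sin(a),-np.cos(a)],3))
E
```

```text
-0.007 0.046
-0.001 0.047
0.006 0.047
0.012 0.045
0.018 0.043
0.024 0.04
0.03 0.037
0.034 0.032
```

send_rows(
  increments=[
    [[-0.007, 0.046, 0, 8], [-0.001, 0.047, 0, 8], [0.006, 0.047, 0, 8], [0.012, 0.045, 0, 8], [0.018, 0.043, 0, 8], [0.024, 0.04, 0, 8], [0.03, 0.037, 0, 8], [0.034, 0.032, 0, 8]],
  ],
  hand=-1,
)

```text
clock: 0.95
eef_pos: [0.4747, 0.324, 0.2383]
tool_rot: [0.997, 0.082, -0.002, 0.001]
ft_force: [0.5, 1.0, 0.1]
grip_width: 0.0855
```

```bash
python3 t.py 529 330 242; python3 -c "
from h import *
shot('wrist','w1')"
```

```text
t 0.95 pos [474.7 324.  238.3] F [0.46 1.02 0.05] T [ 0.04 -0.    0.04] w 85.5
[[ 0.9864  0.1642 -0.005 ]
 [ 0.1643 -0.9864  0.0021]
 [-0.0046 -0.0029 -1.    ]] yaw x 9.453717667905094 j [0.6  0.4  0.21 1.39 0.   2.  ]
shift tool mm [54.6  3.  -4. ]
```

View pics/w1.png

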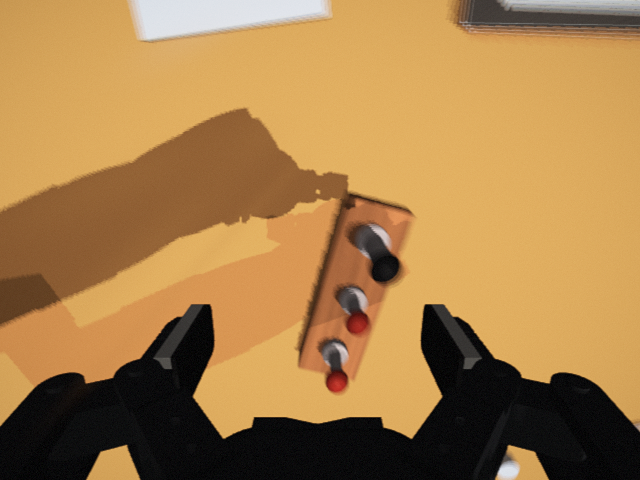

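```bash
python3 - <<'E'
from h import *
w=np.load('pics/w1.npz')
print(np.round(w['eye'],4))
P=lambda n,uv,z:print(n,np.round(at_z(w,*uv,z)*1000,1))
P('cap',(385,268),.118);P('collar',(372,241),.042);P('sp',(357,323),.092);P('sp',(337,382),.092)
for uv in [(350,194),(412,214),(357,377),(301,367)]:P('rack',uv,.032)
print(depth_pt(w,385,268),depth_pt(w,330,270))
s=np.load('pics/scene0.npz');d=np.load('pics/side0.npz');print(depth_pt(s,376,141),depth_pt(d,300,330))
E
```

```text
[0.4634 0.4001 0.37  ]
cap [530.  305.5 118. ]
collar [531.6 302.2  42. ]
sp [524.1 240.6  92. ]
sp [518.1 176.2  92. ]
rack [503.2 341.8  32. ]
rack [566.  332.5  32. ]
rack [550.9 138.3  32. ]
rack [486.6 141.   32. ]
[0.52919708 0.30655813 0.12094288] [0.49807565 0.26166616 0.0318189 ]
[0.53227866 0.29755313 0.11362936] [0.52353214 0.31367093 0.11969129]
```

send_rows(
  increments=[
    [[0.026, 0.014, 0, 7.2], [0.027, 0.012, 0, 7.2], [0, 0, 0.02, 0], [0, 0, 0.04, 0], [0, 0, 0.02, 0], [0, 0, 0, 0], [0, 0, 0, 0], [0, 0, 0, 0]],
  ],
)

```text
clock: 1.8
eef_pos: [0.5412, 0.2939, 0.1528]
tool_rot: [0.998, -0.057, -0.001, 0.004]
ft_force: [0.2, -0.1, 0.1]
grip_width: 0.0854
```

```bash
python3 t.py 530 304 70; python3 -c "
from h import *
shot('wrist','w2')"
```

```text
t 1.8 pos [541.2 293.9 152.8] F [ 0.24 -0.08  0.15] T [ 0.03 -0.01  0.01] w 85.4
[[ 0.9935 -0.1135 -0.0018]
 [-0.1135 -0.9935  0.0077]
 [-0.0027 -0.0074 -1.    ]] yaw x -6.517018997993274 j [ 0.5   0.52  0.19  1.24 -0.01  2.18]
shift tool mm [-12.1  -9.4  82.7]
```

View pics/w2.png

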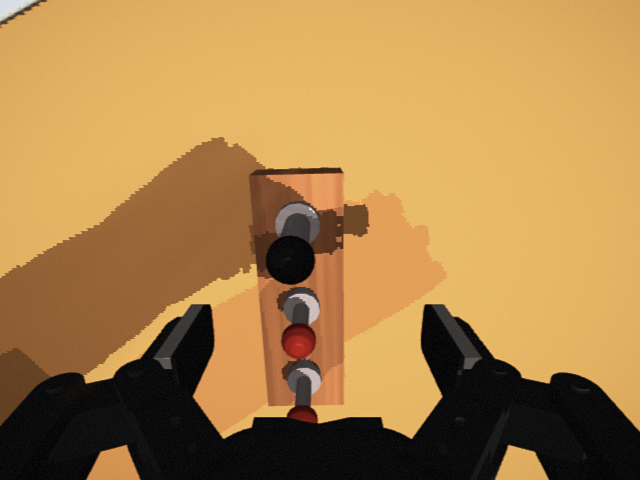

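```bash
python3 - <<'E'
from h import *
w=np.load('pics/w2.npz')
P=lambda n,uv,z:print(n,np.round(at_z(w,*uv,z)*1000,1))
P('cap',(291,259),.118);P('collar',(297.5,223),.042)
P('sp',(299,340),.092)
E
```

```text
cap [530.7 308.1 118. ]
collar [529.5 305.4  42. ]
sp [525.  244.2  92. ]
```

send_rows(
  increments=[
    [[-0.006, -0.005, 0, -1.5], [-0.0065, -0.0055, 0, 0], [0, 0, 0, 0], [0, 0, 0.02, 0], [0, 0, 0.03, 0], [0, 0, 0.015, 0], [0, 0, 0.006, 0], [0, 0, 0, 0]],
  ],
)

```text
clock: 2.65
eef_pos: [0.5319, 0.3112, 0.0882]
tool_rot: [0.999, -0.04, 0.006, -0.001]
ft_force: [-0.7, 0.3, -0.3]
grip_width: 0.0853
```

```bash
python3 t.py 530 306 70; python3 -c "
from h import *
shot('wrist','w3')"
```

```text
t 2.65 pos [531.9 311.2  88.2] F [-0.69  0.32 -0.28] T [ 0.02  0.   -0.03] w 85.3
[[ 9.967e-01 -8.070e-02  1.120e-02]
 [-8.070e-02 -9.967e-01 -1.600e-03]
 [ 1.130e-02  7.000e-04 -9.999e-01]] yaw x -4.630718171834587 j [ 0.53  0.56  0.07  1.07 -0.01  2.18]
shift tool mm [-1.6  5.4 18.1]
```

View pics/w3.png

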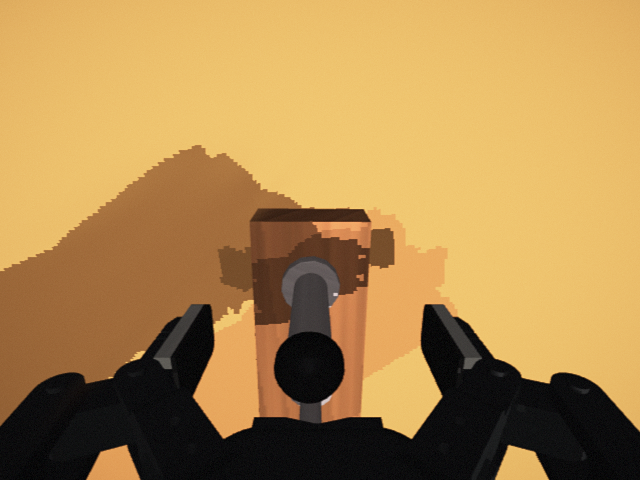

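```bash
python3 - <<'E'
from h import *
w=np.load('pics/w3.npz')
P=lambda n,uv,z:print(n,np.round(at_z(w,*uv,z)*1000,1))
P('cap',(309.5,368),.119);P('collar',(311,284),.043)
E
python3 t.py 530 306 70
```

```text
cap [529.9 310.7 119. ]
collar [529.6 306.2  43. ]
t 2.7 pos [532.2 311.5  88.8] F [-0.39  0.19  0.62] T [-0.02  0.08 -0.03] w 85.7
[[ 0.9967 -0.0808  0.0121]
 [-0.0807 -0.9967 -0.0022]
 [ 0.0122  0.0012 -0.9999]] yaw x -4.632227908392275 j [ 0.53  0.56  0.08  1.07 -0.01  2.18]
shift tool mm [-2.   5.7 18.8]
```

send_rows(
  increments=[
    [[-0.002, 0.0045, 0, 0], [0, 0, 0.006, 0], [0, 0, 0.006, 0], [0, 0, 0.006, 0], [0, 0, 0, 0], [0, 0, 0, 0], [0, 0, 0, 0], [0, 0, 0, 0]],
  ],
)

```text
clock: 3.5
eef_pos: [0.5321, 0.3079, 0.0729]
tool_rot: [0.999, -0.041, 0.009, -0.003]
ft_force: [0.5, 0.5, 0.2]
grip_width: 0.0855
```

```bash
python3 t.py 530 307 70
```

```text
t 3.5 pos [532.1 307.9  72.9] F [0.5  0.52 0.16] T [0.01 0.   0.01] w 85.5
[[ 0.9966 -0.0811  0.0172]
 [-0.081  -0.9967 -0.0057]
 [ 0.0177  0.0043 -0.9998]] yaw x -4.650235169063809 j [ 0.53  0.57  0.04  1.03 -0.01  2.18]
shift tool mm [-2.1  1.1  2.9]
```

send_rows(
  increments=[
    [[-0.002, 0.001, 0.002, 0], [0, 0, 0, 0], [0, 0, 0, 0], [0, 0, 0, 0], [0, 0, 0, 0], [0, 0, 0, 0], [0, 0, 0, 0], [0, 0, 0, 0]],
  ],
  hand=1,
)

```text
clock: 4.3
eef_pos: [0.5294, 0.307, 0.0705]
tool_rot: [0.999, -0.04, 0.008, -0.002]
ft_force: [0.4, 1.3, -0.5]
grip_width: 0.0171
```

```bash
python3 t.py 530 307 70; python3 -c "
from h import *
shot('wrist','w4')"
```

```text
t 4.3 pos [529.4 307.   70.5] F [ 0.42  1.29 -0.46] T [0.05 0.05 0.01] w 17.1
[[ 0.9966 -0.0809  0.0162]
 [-0.0808 -0.9967 -0.0056]
 [ 0.0166  0.0043 -0.9999]] yaw x -4.639932185729147 j [ 0.53  0.57  0.03  1.02 -0.    2.18]
shift tool mm [ 0.6 -0.1  0.5]
```

View pics/w4.png

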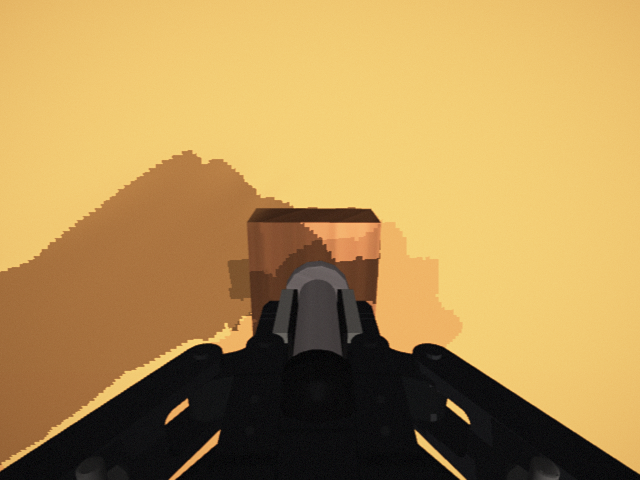

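send_rows(
  increments=[
    [[0, 0, -0.005, 0], [0, 0, -0.005, 0], [0, 0, -0.005, 0], [0, 0, 0, 0], [0, 0, 0, 0], [0, -0.003, 0, 0], [0, -0.003, 0, 0], [0, 0, 0, 0]],
  ],
)

```text
clock: 5.15
eef_pos: [0.5287, 0.3104, 0.0861]
tool_rot: [0.999, -0.041, 0.007, 0.001]
ft_force: [-0.3, 0.4, -1.5]
grip_width: 0.0172
```

```bash
python3 t.py 530 307 85; python3 -c "
from h import *
shot('wrist','w5');shot('side','d5',(240,270,400,390),5)"
```

```text
t 5.15 pos [528.7 310.4  86.1] F [-0.32  0.42 -1.54] T [-0.01  0.06  0.03] w 17.2
[[ 9.965e-01 -8.240e-02  1.460e-02]
 [-8.240e-02 -9.966e-01  9.000e-04]
 [ 1.450e-02 -2.100e-03 -9.999e-01]] yaw x -4.7261663379901035 j [ 0.54  0.56  0.06  1.06 -0.01  2.19]
shift tool mm [1.5 3.2 1.1]
```

View pics/w5.png

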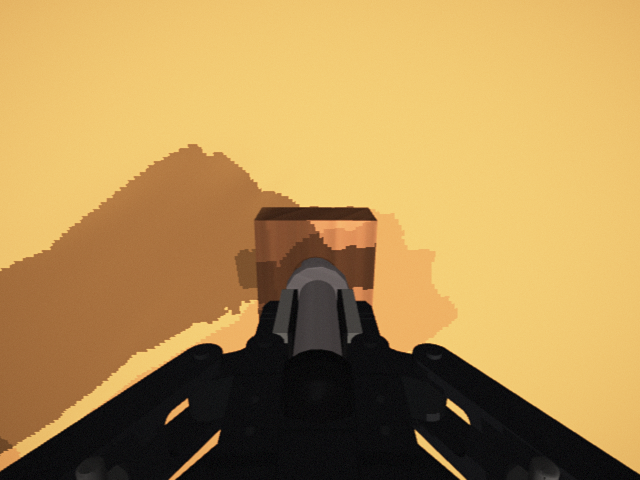

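View pics/d5.png

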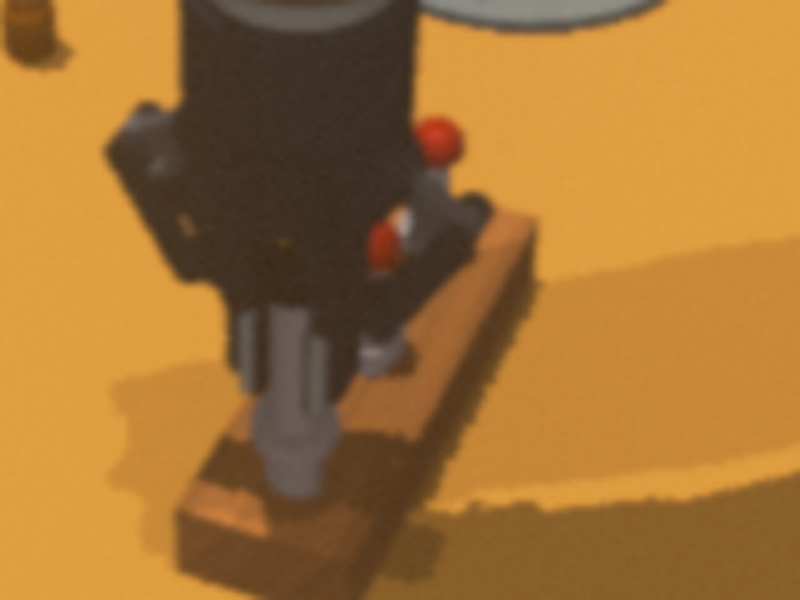

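send_rows(
  increments=[
    [[0, -0.004, 0, 0], [0, -0.004, 0, 0], [0, -0.004, 0, 0], [0, 0, 0, 0], [0, 0, 0, 0], [0, 0, 0, 0], [0, 0, 0, 0], [0, 0, 0, 0]],
  ],
)

```text
clock: 6.05
eef_pos: [0.5286, 0.3142, 0.0855]
tool_rot: [0.999, -0.044, 0.007, 0.01]
ft_force: [-1.0, -2.0, -0.3]
grip_width: 0.0171
```

```bash
python3 t.py 530 307 85; python3 -c "
from h import *
shot('wrist','w6');shot('side','d6',(240,270,400,390),5)"
```

```text
t 6.05 pos [528.6 314.2  85.5] F [-1.01 -1.96 -0.25] T [-0.71  0.18 -0.01] w 17.1
[[ 0.9961 -0.0869  0.0139]
 [-0.0871 -0.996   0.0193]
 [ 0.0121 -0.0205 -0.9997]] yaw x -4.983532352407824 j [ 0.55  0.57  0.08  1.08 -0.02  2.21]
shift tool mm [2.  7.  0.7]
```

View pics/w6.png

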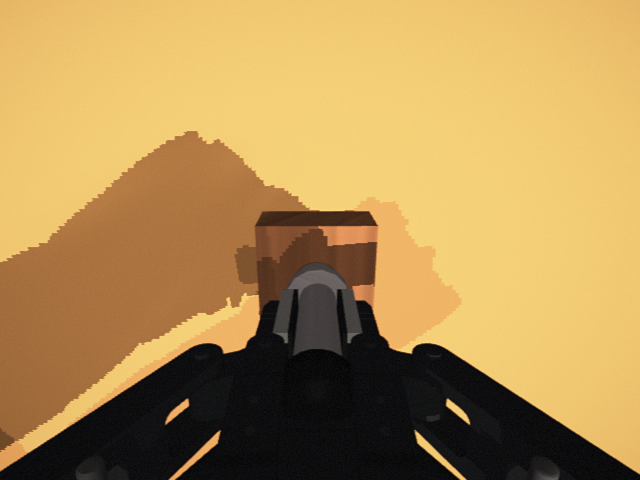

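View pics/d6.png

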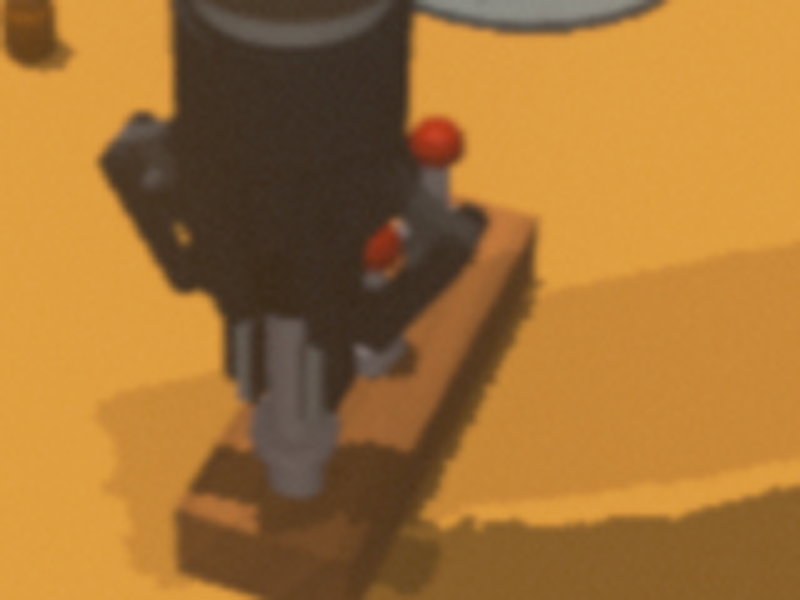

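send_rows(
  increments=[
    [[0, -0.005, 0, 0], [0, -0.005, 0, 0], [0, -0.005, 0, 0], [0, -0.005, 0, 0], [0, -0.005, 0, 0], [0, 0, 0, 0], [0, 0, 0, 0], [0, 0, 0, 0]],
  ],
)

```text
clock: 6.95
eef_pos: [0.5291, 0.321, 0.085]
tool_rot: [0.998, -0.048, 0.006, 0.03]
ft_force: [-0.8, -3.2, 0.3]
grip_width: 0.0167
```

```bash
python3 t.py 530 307 85; python3 -c "
from h import *
shot('wrist','w7');shot('scene','s7',(320,60,440,200),4)"
```

```text
t 6.95 pos [529.1 321.   85. ] F [-0.81 -3.22  0.27] T [-0.75  0.13 -0.01] w 16.7
[[ 0.9952 -0.0965  0.0142]
 [-0.0971 -0.9935  0.0588]
 [ 0.0084 -0.0599 -0.9982]] yaw x -5.536328012404157 j [ 0.57  0.59  0.12  1.12 -0.05  2.24]
shift tool mm [ 2.3 13.8  0.8]
```

View pics/w7.png

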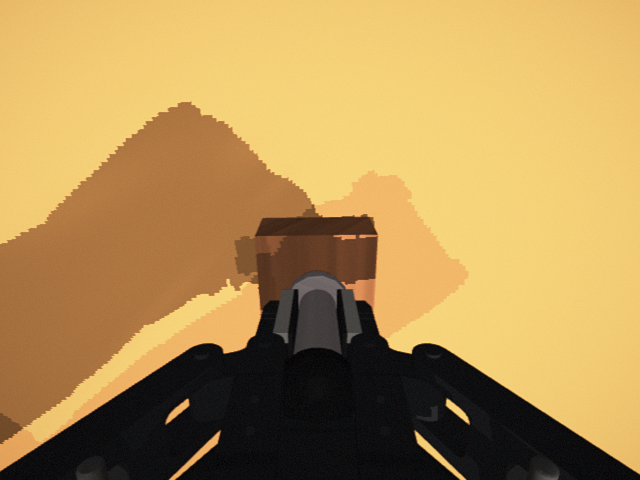

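View pics/s7.png

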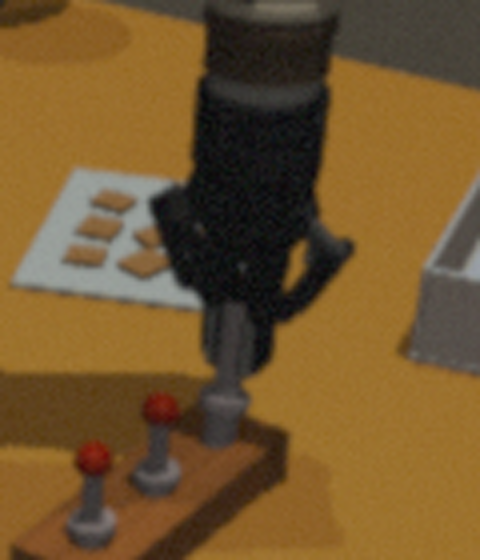

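```bash
cat > lean.py <<'E'
from h import *
# camera in tool
C=np.array([-0.00075,-0.07665,-0.13169])
Rc=np.array([[1,0,0],[0,.9527,.3039],[0,-.3039,.9527]])
K=np.load('pics/w1.npz')['camera_matrix']
def pj(p):
    q=K@(Rc.T@(p-C)); return q[:2]/q[2]
def pred(phi,g=.0725,z0=-.008,y0=0):
    # phi: post lean in tool about tool x, foot toward +y positive; returns top-most v of collar
    out=[]
    for h,r in [(.030,.016),(.038,.016),(0,.010),(.03,.010)]:
        s=g-h
        a=np.linspace(0,2*np.pi,72)
        pts=np.c_[r*np.cos(a),r*np.sin(a),np.full(72,s)]
        Rx=R.from_euler('x',-phi,degrees=True)
        P=Rx.apply(pts)+[0,y0,z0]
        out.append(min(pj(p)[1] for p in P))
    return np.round(out,1)
if __name__=='__main__':
    for phi in [0,3,6,9,12]: print(phi,pred(phi),pred(phi,y0=.001))
E
python3 lean.py
```

```text
0 [253.3 259.1 245.2 264.6] [255.2 261.1 246.9 266.5]
3 [257.  262.1 251.2 268.4] [258.9 264.1 252.8 270.3]
6 [260.8 265.2 257.2 272.3] [262.7 267.2 258.8 274.2]
9 [264.7 268.4 263.3 276.3] [266.6 270.3 264.9 278.1]
12 [268.7 271.7 269.4 280.3] [270.5 273.6 271.  282.1]
```

```bash
python3 - <<'E'
from h import *
ims=[]
for f in ['w4','w5','w6','w7']:
    im=np.load('pics/'+f+'.npz')['image'][220:380,265:370,::-1]; ims.append(cv2.resize(im,None,fx=1.9,fy=3.6,interpolation=cv2.INTER_CUBIC))
cv2.imwrite('pics/cmp.png',np.hstack(ims))
E
```

```text
(no output)
```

View pics/cmp.png

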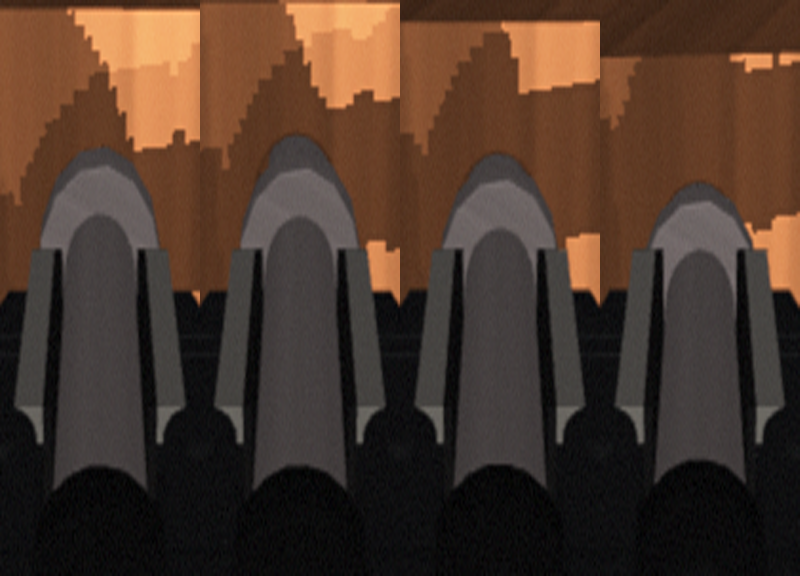

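send_rows(
  increments=[
    [[0, 0, -0.01, 0], [0, 0, -0.02, 0], [0, 0, -0.03, 0], [0, 0, -0.03, 0], [0, 0, -0.02, 0], [0, 0.01, 0, 0], [0, 0.02, 0, 0], [0.01, 0.03, 0, 0]],
  ],
)

```text
clock: 7.85
eef_pos: [0.5322, 0.2768, 0.2035]
tool_rot: [0.999, -0.043, 0.007, 0.021]
ft_force: [0.0, -0.4, -2.1]
grip_width: 0.0169
```

```bash
python3 t.py 572 -30 195; python3 -c "
from h import *
shot('wrist','w8')"
```

```text
t 7.85 pos [532.2 276.8 203.5] F [ 0.04 -0.45 -2.05] T [ 0.01 -0.04  0.03] w 16.9
[[ 0.9962 -0.0852  0.0159]
 [-0.0858 -0.9955  0.0408]
 [ 0.0123 -0.0421 -0.999 ]] yaw x -4.890841568331408 j [ 0.5   0.46  0.23  1.34 -0.04  2.16]
shift tool mm [ 65.7 301.6  21.9]
```

View pics/w8.png

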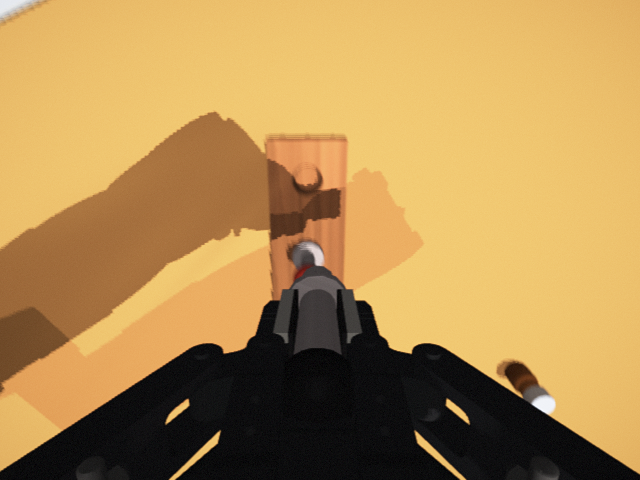

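send_rows(
  increments=[
    [[0.003, 0.035, -0.003, 6], [0.011, 0.043, -0.003, 6], [0.016, 0.041, 0, 6], [0.02, 0.039, 0, 0], [0.02, 0.039, 0, 0], [0.02, 0.039, 0, 0], [0.015, 0.03, 0, 0], [0.01, 0.02, 0, 0]],
  ],
)

```text
clock: 8.7
eef_pos: [0.5453, -0.0495, 0.2171]
tool_rot: [0.978, -0.206, 0.009, 0.019]
ft_force: [1.2, 0.3, -1.7]
grip_width: 0.0169
```

```bash
python3 t.py 558 -102 205
```

```text
t 8.7 pos [545.3 -49.5 217.1] F [ 1.16  0.33 -1.71] T [ 0.11 -0.05 -0.01] w 16.9
[[ 0.9148 -0.4031  0.0253]
 [-0.4038 -0.9142  0.0342]
 [ 0.0094 -0.0415 -0.9991]] yaw x -23.781215830817715 j [-0.07  0.34  0.07  1.29 -0.04  1.92]
shift tool mm [32.4 42.4 14.4]
```

send_rows(
  increments=[
    [[0.015, 0.02, 0.004, 0], [0.013, 0.018, 0.004, 0], [0, 0, 0, 0], [0, 0, 0, 0], [0, 0, 0, 0], [0, 0, 0, 0], [0, 0, 0, 0], [0, 0, 0, 0]],
  ],
)

```text
clock: 9.5
eef_pos: [0.5527, -0.0989, 0.2074]
tool_rot: [0.978, -0.208, 0.007, 0.018]
ft_force: [-0.2, -0.4, -2.3]
grip_width: 0.0169
```

```bash
python3 t.py 558 -102 205; python3 -c "
from h import *
shot('wrist','w9'); shot('side','d9'); shot('scene','s9')"
```

```text
t 9.5 pos [552.7 -98.9 207.4] F [-0.16 -0.4  -2.34] T [ 0.05 -0.02  0.03] w 16.9
[[ 0.9133 -0.4068  0.0211]
 [-0.4073 -0.9127  0.0314]
 [ 0.0065 -0.0373 -0.9993]] yaw x -24.011554391118686 j [-0.16  0.37  0.09  1.28 -0.04  1.83]
shift tool mm [6.1 0.6 2.5]
```

View pics/w9.png

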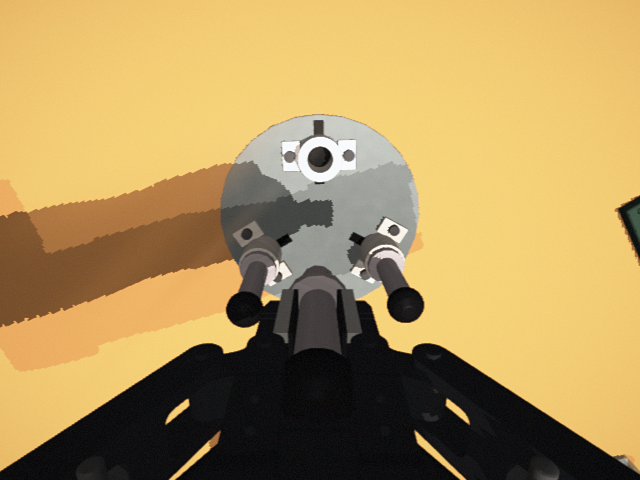

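View pics/d9.png

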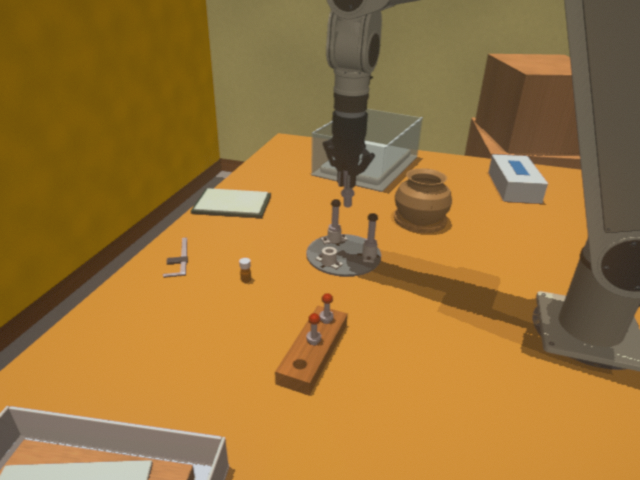

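```bash
python3 - <<'E'
from h import *
crop('w9','w9a',270,110,370,190,8); crop('w9','w9b',265,250,375,360,5)
E
```

```text
(no output)
```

View pics/w9a.png

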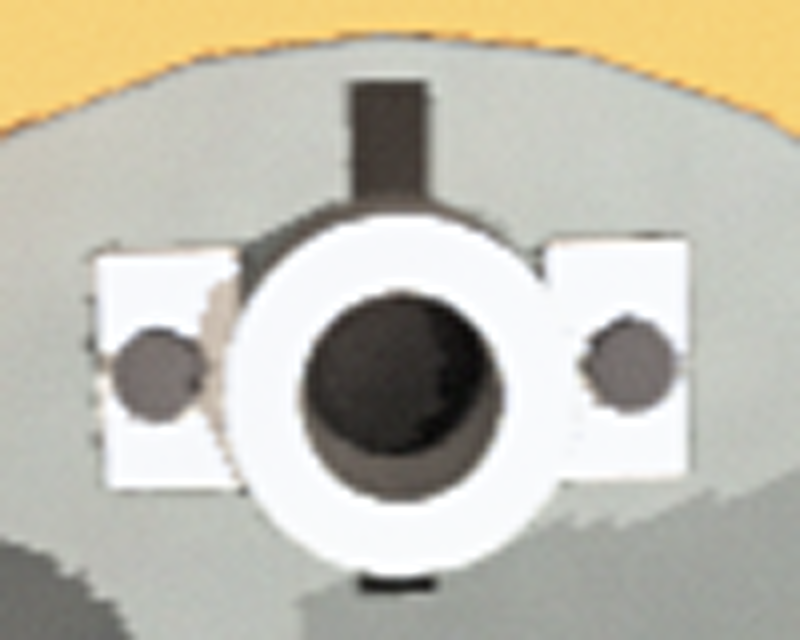

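View pics/w9b.png

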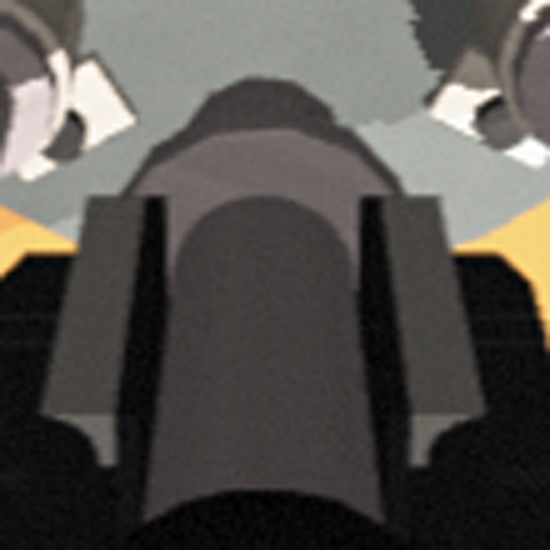

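```bash
cat > fit.py <<'E'
from lean import *
from scipy.optimize import least_squares
def tops(phi,y0,z0foot=None,g=.0725,zg=-.008):
    out=[];a=np.linspace(0,2*np.pi,180)
    for h,r in [(0,.010),(.038,.016),(.038,.009)]:
        P=R.from_euler('x',-phi,degrees=True).apply(np.c_[r*np.cos(a),r*np.sin(a),np.full(180,g-h)])+[0,y0,zg]
        out.append(min(pj(p)[1] for p in P))
    return np.array(out)
def fit(m,g=None):
    if g is None:
        return least_squares(lambda q:tops(q[0],q[1]/1e3,g=q[2]/1e3)-m,[10,0,72])
    return least_squares(lambda q:tops(q[0],q[1]/1e3,g=g)-m,[10,0])
if __name__=='__main__':
    # w4: no foot
    print('w4 phi=0 pred',tops(0,0),'meas 265.8 279.2')
    m=np.array([265.6,275.6,289.4]); r=fit(m); print(r.x,r.fun); r=fit(m,.0725); print(r.x,r.fun)
E
python3 fit.py
```

```text
w4 phi=0 pred [245.2094415  259.09405747 272.81236849] meas 265.8 279.2
[ 5.86606596  5.34551959 72.12777863] [-5.35067102e-10  3.37934125e-10  2.23838015e-09]
[5.8385609  5.49243837] [ 0.0010435   0.01636076 -0.01758819]
```

```bash
python3 - <<'E'
from h import *
crop('s9','s9a',210,130,330,250,5)
s=np.load('pics/s9.npz')
E
```

```text
(no output)
```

View pics/s9a.png

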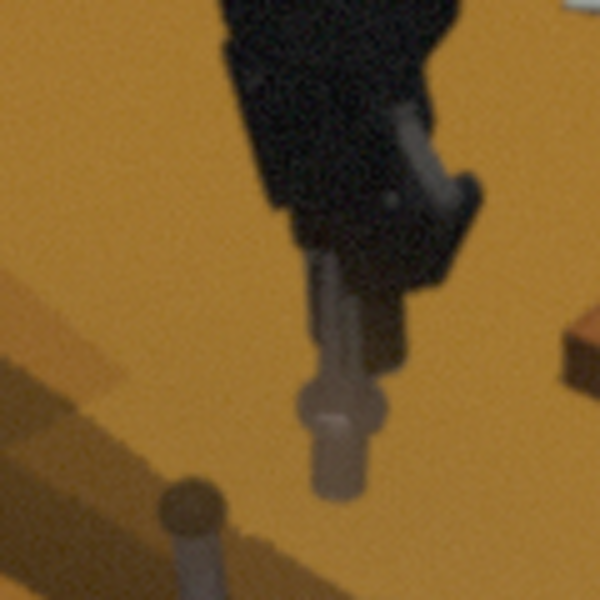

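```bash
python3 - <<'E'
from h import *
o=bot.get_obs();Rt=R.from_quat(o['tool_rot']).as_matrix()
for n in ['s9','d9']:
  s=np.load(f'pics/{n}.npz')
  for L in [0,4,6,8,10,12]:
    ax=R.from_euler('x',-L,degrees=True).apply([0,0,1]); ax=Rt@ax
    g=o['eef_pos']+Rt@[0,0.004,-.008]; f=g+ax*.0725; c=g+ax*(.0725-.034); cap=g-ax*.03
    wl=np.degrees(np.arccos(-ax[2]))
    print(n,L,round(wl,1),np.round(f*1000,1),np.round(proj(s,f),1),np.round(proj(s,f)-proj(s,c),2))
crop('d9','d9a',310,120,390,220,6)
E
```

```text
s9 0 2.2 [ 551.5 -105.3  143.1] [280.5 226.1] [ 0.83 15.48]
s9 4 5.9 [ 549.5 -109.9  143.4] [278.  226.9] [-0.3  15.89]
s9 6 7.9 [ 548.4 -112.2  143.7] [276.8 227.3] [-0.86 16.07]
s9 8 9.9 [ 547.4 -114.4  144.1] [275.5 227.6] [-1.43 16.23]
s9 10 11.9 [ 546.4 -116.7  144.6] [274.3 227.9] [-2.   16.38]
s9 12 13.9 [ 545.4 -119.   145.1] [273.  228.1] [-2.58 16.5 ]
d9 0 2.2 [ 551.5 -105.3  143.1] [345.3 207. ] [-0.71 12.74]
d9 4 5.9 [ 549.5 -109.9  143.4] [346.6 206.1] [-0.1  12.34]
d9 6 7.9 [ 548.4 -112.2  143.7] [347.3 205.7] [ 0.2  12.12]
d9 8 9.9 [ 547.4 -114.4  144.1] [347.9 205.2] [ 0.5  11.89]
d9 10 11.9 [ 546.4 -116.7  144.6] [348.6 204.7] [ 0.8  11.64]
d9 12 13.9 [ 545.4 -119.   145.1] [349.2 204.1] [ 1.1  11.38]
```

View pics/d9a.png

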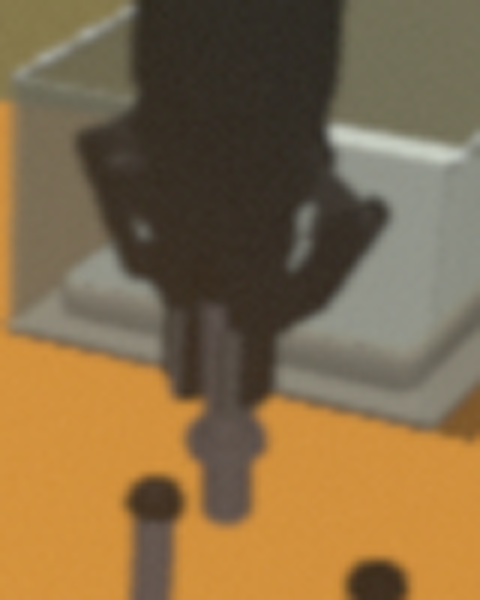

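```bash
python3 - <<'E'
from h import *
w=np.load('pics/w9.npz'); o=bot.get_obs();Rt=R.from_quat(o['tool_rot']).as_matrix()
print('cam in tool', Rt.T@(w['eye']-o['eef_pos']))
b=at_z(w,320.4,159.5,.042); print('bore',b)
# plate outline & other clues
for uv,z in [((247,309),.126),((405,305),.126),((258,247),.05),((383,243),.05)]: print(at_z(w,*uv,z))
im=w['image']; 
s=np.load('pics/scene0.npz');d=np.load('pics/side0.npz')
print(at_z(s,307.8,258.7,.042),at_z(d,329.3,251,.042))
print(depth_pt(w,300,150),depth_pt(w,320,175))
E
```

```text
cam in tool [ 0.0009493  -0.07746107 -0.13174022]
bore [ 0.57767434 -0.06093858  0.042     ]
[ 0.49533702 -0.11997305  0.126     ]
[ 0.5925085  -0.16141491  0.126     ]
[ 0.49973562 -0.10520599  0.05      ]
[ 0.59828439 -0.14609058  0.05      ]
[ 0.57841807 -0.06192209  0.042     ] [ 0.57463946 -0.05980311  0.042     ]
[ 0.5658601  -0.04732785  0.04296929] [ 0.57235446 -0.07209516  0.04289251]
```

send_rows(
  increments=[
    [[0.0025, -0.018, 0, 0], [0.0025, -0.018, 0, 0], [0, 0, 0.01, 0], [0, 0, 0.02, 0], [0, 0, 0.02, 0], [0, 0, 0.015, 0], [0, 0, 0.005, 0], [0, 0, 0, 0]],
  ],
)

```text
clock: 10.45
eef_pos: [0.574, -0.0686, 0.1327]
tool_rot: [0.978, -0.207, 0.007, 0.019]
ft_force: [0.9, -0.7, -1.3]
grip_width: 0.0169
```

```bash
python3 t.py 572.3 -67.7 115.7
```

```text
t 10.45 pos [574.  -68.6 132.7] F [ 0.85 -0.69 -1.27] T [ 0.05  0.02 -0.02] w 16.9
[[ 0.9141 -0.405   0.0222]
 [-0.4055 -0.9135  0.0331]
 [ 0.0069 -0.0393 -0.9992]] yaw x -23.89443455156682 j [-0.1   0.45  0.02  1.12 -0.04  1.89]
shift tool mm [-2.3 -0.8 17. ]
```

send_rows(
  increments=[
    [[0, 0, 0.008, 0], [0, 0, 0.006, 0], [0, 0, 0, 0], [0, 0, 0, 0], [0, 0, 0, 0], [0, 0, 0, 0], [0, 0, 0, 0], [0, 0, 0, 0]],
  ],
)

```text
clock: 11.25
eef_pos: [0.5761, -0.0696, 0.1208]
tool_rot: [0.978, -0.207, 0.01, 0.018]
ft_force: [0.0, -0.0, -1.9]
grip_width: 0.017
```

```bash
python3 t.py 572.3 -67.7 115.7;  python3 -c "
from h import *
shot('wrist','w10'); crop('w10','w10a',245,190,395,310,5); shot('side','d10',(280,170,400,270),6)"
```

```text
t 11.25 pos [576.1 -69.6 120.8] F [ 0.03 -0.05 -1.93] T [ 0.04  0.04 -0.05] w 17.0
[[ 0.9138 -0.4051  0.0277]
 [-0.4059 -0.9134  0.0317]
 [ 0.0124 -0.0402 -0.9991]] yaw x -23.90778304709555 j [-0.1   0.46 -0.    1.09 -0.04  1.89]
shift tool mm [-4.4 -0.4  4.9]
```

View pics/w10a.png

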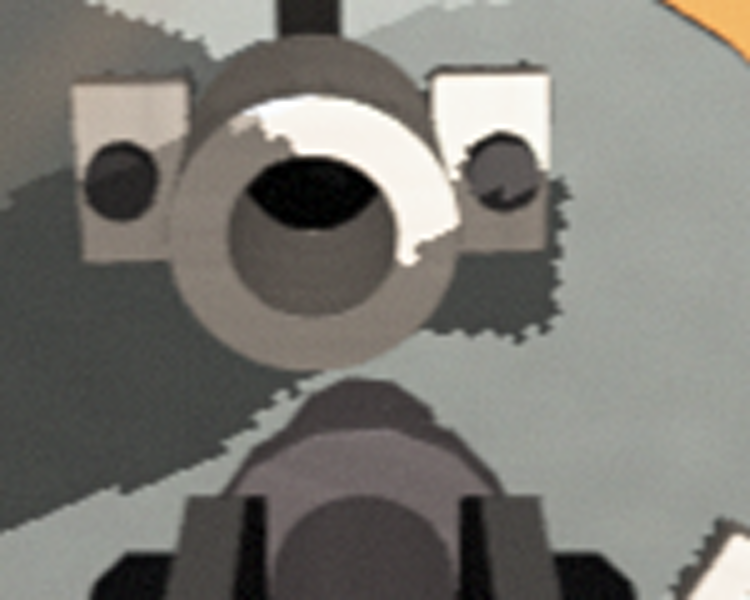

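View pics/d10.png

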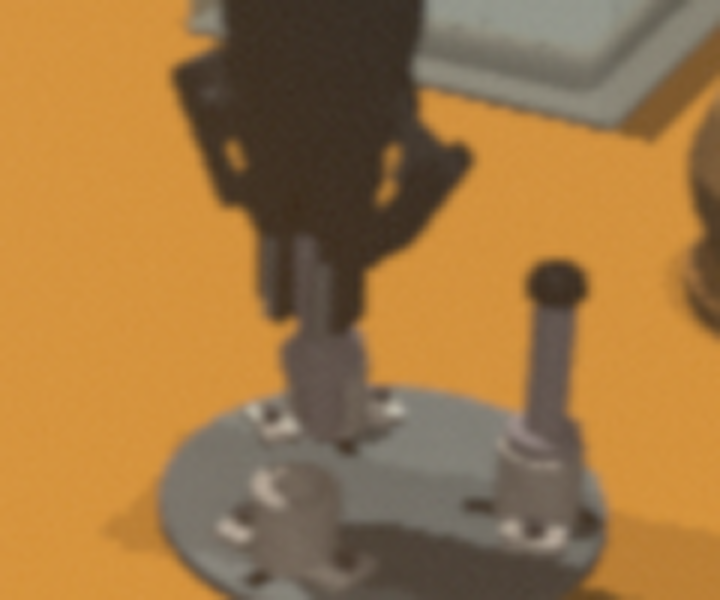

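```bash
cat > b.py <<'E'
from fit import *
import sys
# usage: u v of bore center, wrist nominal cam in tool
o=bot.get_obs();Rt=R.from_quat(o['tool_rot']).as_matrix()
def bore(u,v,z=.042):
    d=Rc@(np.linalg.inv(K)@[u,v,1]); # tool frame
    dw=Rt@d; cw=o['eef_pos']+Rt@C
    p=cw+dw*(z-cw[2])/dw[2]; return p, Rt.T@(p-o['eef_pos'])
def foot(phi=5.87,y0=.00535,x0=0.0003,g=.0725):
    a=R.from_euler('x',-phi,degrees=True).apply([0,0,1]); f=np.array([x0,y0,-.008])+a*g
    return o['eef_pos']+Rt@f, f, Rt@a
if __name__=='__main__':
    p,pt=bore(float(sys.argv[1]),float(sys.argv[2])); f,ft,a=foot()
    print('bore',np.round(p*1e3,1),'foot',np.round(f*1e3,1),'tool diff',np.round((pt-ft)*1e3,1),'lean',np.degrees(np.arccos(-a[2])))
    ld=-a[:2]/np.linalg.norm(a[:2]); print('top lean dir',ld, 'low edge z',(f[2]-.01*np.linalg.norm(a[:2]))*1e3)
E
python3 b.py 307.6 237.2
```

```text
bore [575.3 -60.5  42. ] foot [572.  -84.   57.1] tool diff [ -6.9 -23.3  14.2] lean 7.847167597725527
top lean dir [0.21365681 0.97690878] low edge z 55.715016786410644
```

send_rows(
  increments=[
    [[-0.003, -0.01, 0, 0], [-0.003, -0.008, 0, 0], [0, 0, 0, 0], [0, 0, 0.004, 0], [0, 0, 0.003, 0], [0, 0, 0, 0], [0, 0, 0, 0], [0, 0, 0, 0]],
  ],
)

```text
clock: 12.15
eef_pos: [0.5778, -0.0489, 0.1118]
tool_rot: [0.978, -0.207, 0.01, 0.018]
ft_force: [-0.2, 0.5, -1.8]
grip_width: 0.0169
```

```bash
python3 t.py 572.3 -67.7 115.7;  python3 -c "
from h import *
shot('wrist','w11'); crop('w11','w11a',245,190,395,310,5); shot('side','d11',(280,190,380,280),6); shot('scene','s11',(260,200,350,290),6)"
```

```text
t 12.15 pos [577.8 -48.9 111.8] F [-0.23  0.52 -1.81] T [ 0.1   0.05 -0.  ] w 16.9
[[ 0.9142 -0.4044  0.0266]
 [-0.4051 -0.9137  0.032 ]
 [ 0.0114 -0.04   -0.9991]] yaw x -23.860470392438273 j [-0.06  0.47 -0.01  1.07 -0.04  1.92]
shift tool mm [ 2.6 19.6 -3.2]
```

View pics/w11a.png

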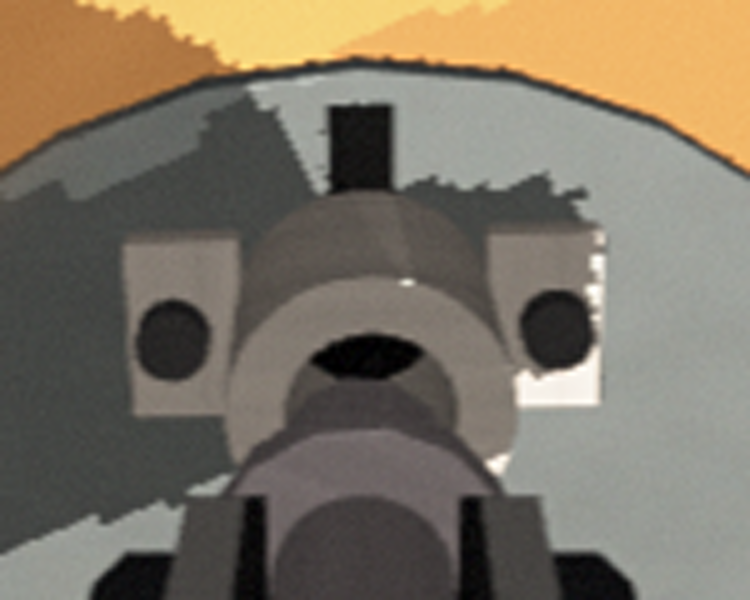

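View pics/d11.png

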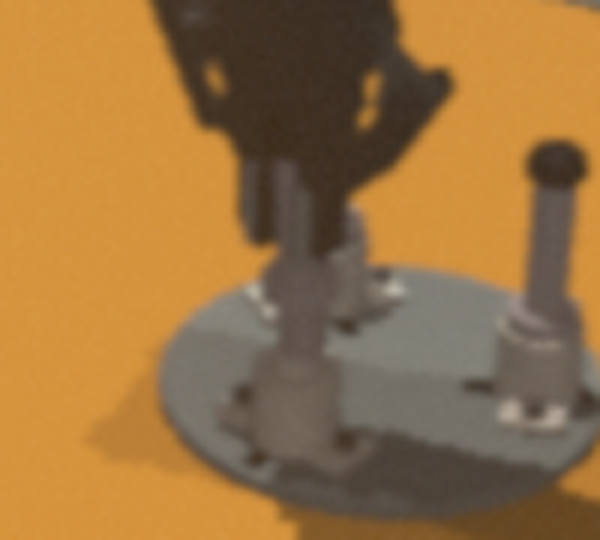

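View pics/s11.png

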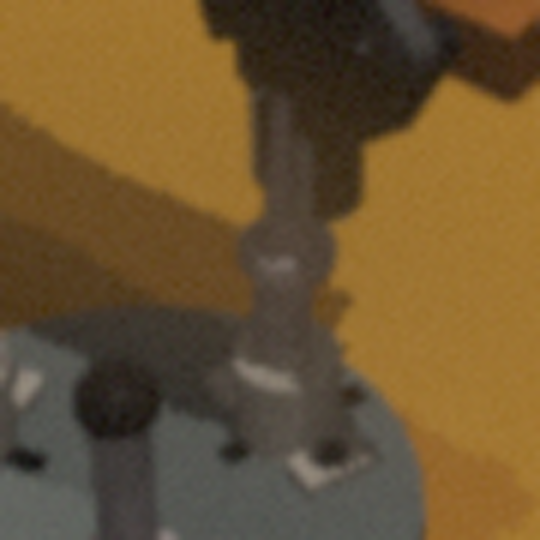

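```bash
python3 b.py 319.2 272.8; python3 b.py 319.2 271.3
```

```text
bore [575.4 -60.8  42. ] foot [573.9 -63.2  48.3] tool diff [ 0.2 -3.   6.2] lean 7.848107567632873
top lean dir [0.21737598 0.97608795] low edge z 46.96330943202243
bore [575.8 -59.9  42. ] foot [573.9 -63.2  48.3] tool diff [ 0.2 -4.   6.2] lean 7.848107567632873
top lean dir [0.21737598 0.97608795] low edge z 46.96330943202243
```

send_rows(
  increments=[
    [[0.0008, -0.001, 0, 0], [0, 0, 0, 0], [0, 0, 0.002, 0], [0, 0, 0.002, 0], [0, 0, 0, 0], [0, 0, 0, 0], [0, 0, 0, 0], [0, 0, 0, 0]],
  ],
)

```text
clock: 13.1
eef_pos: [0.5794, -0.0486, 0.1078]
tool_rot: [0.978, -0.207, 0.01, 0.018]
ft_force: [0.2, -0.2, -2.2]
grip_width: 0.0166
```

```bash
python3 t.py 572.3 -67.7 115.7;  python3 -c "
from h import *
shot('wrist','w12'); crop('w12','w12a',265,220,375,300,7)"; python3 b.py 319.2 272.8
```

```text
t 13.1 pos [579.4 -48.6 107.8] F [ 0.16 -0.19 -2.23] T [ 0.09  0.02 -0.02] w 16.6
[[ 0.9141 -0.4046  0.0273]
 [-0.4054 -0.9136  0.0317]
 [ 0.0121 -0.0401 -0.9991]] yaw x -23.878097166032944 j [-0.06  0.48 -0.01  1.07 -0.04  1.92]
shift tool mm [ 1.5 20.6 -7.2]
bore [577.5 -58.7  42. ] foot [575.3 -62.9  44.1] tool diff [ 0.2 -4.8  2. ] lean 7.846905484270234
top lean dir [0.21510273 0.97659143] low edge z 42.765919053976766
```

View pics/w12a.png

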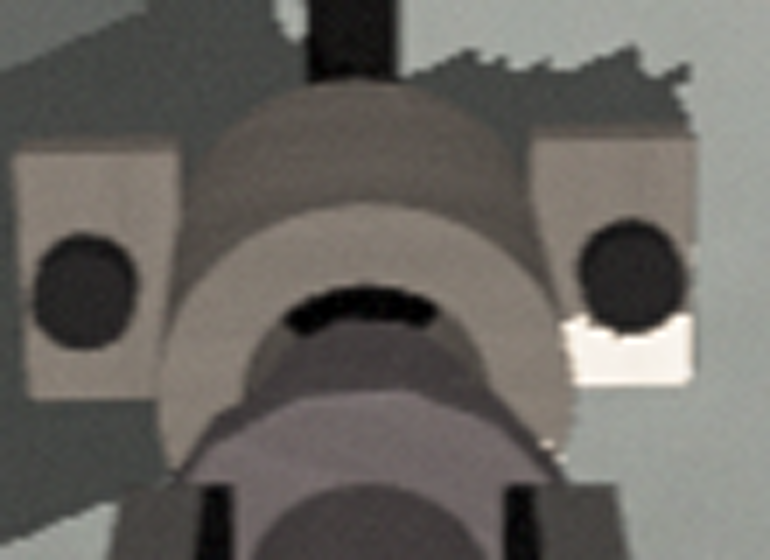

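send_rows(
  increments=[
    [[0, 0, 0.001, 0], [0, 0, 0.001, 0], [0, 0, 0.001, 0], [0, 0, 0, 0], [0, -0.001, 0, 0], [0, -0.001, 0, 0], [0, 0, 0, 0], [0, 0, 0, 0]],
  ],
)

```text
clock: 13.95
eef_pos: [0.5802, -0.0471, 0.1045]
tool_rot: [0.978, -0.207, 0.01, 0.019]
ft_force: [0.4, -0.4, -1.5]
grip_width: 0.017
```

```bash
python3 t.py 572.3 -67.7 115.7;  python3 -c "
from h import *
shot('wrist','w13'); crop('w13','w13a',265,220,375,300,7)"; python3 b.py 319.2 272.8
```

```text
t 13.95 pos [580.2 -47.1 104.5] F [ 0.4  -0.42 -1.5 ] T [-0.04  0.13  0.01] w 17.0
[[ 0.914  -0.4047  0.0275]
 [-0.4055 -0.9135  0.0327]
 [ 0.0119 -0.041  -0.9991]] yaw x -23.884902572916406 j [-0.06  0.48 -0.02  1.06 -0.04  1.93]
shift tool mm [  1.5  22.4 -10.4]
bore [578.7 -55.8  42. ] foot [576.1 -61.5  40.9] tool diff [ 0.2 -6.3 -1.3] lean 7.899408639340371
top lean dir [0.21564106 0.9764727 ] low edge z 39.48553868972586
```

View pics/w13a.png

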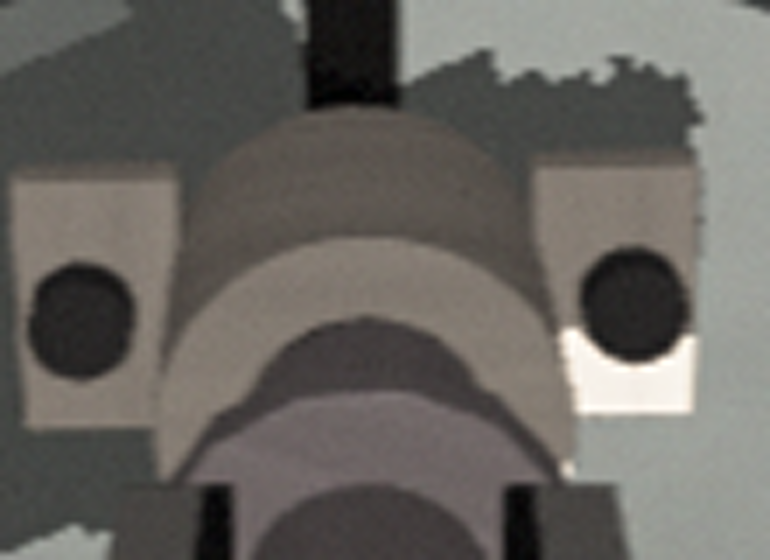

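send_rows(
  increments=[
    [[0, 0.0003, 0.001, 0], [0, 0, 0.001, 0], [0, 0, 0.001, 0], [0, 0, 0.001, 0], [0, 0, 0, 0], [0, 0, 0, 0], [0, 0, 0, 0], [0, 0, 0, 0]],
  ],
)

```text
clock: 14.8
eef_pos: [0.5801, -0.0476, 0.1003]
tool_rot: [0.978, -0.207, 0.01, 0.019]
ft_force: [0.1, -0.4, -1.8]
grip_width: 0.0169
```

```bash
python3 t.py 572.3 -67.7 115.7;  python3 -c "
from h import *
shot('wrist','w14'); crop('w14','w14a',265,220,375,300,7)"; python3 b.py 319.2 272.8
```

```text
t 14.8 pos [580.1 -47.6 100.3] F [ 0.12 -0.38 -1.82] T [-0.02  0.06 -0.01] w 16.9
[[ 0.9139 -0.4049  0.0275]
 [-0.4057 -0.9134  0.0326]
 [ 0.0119 -0.0409 -0.9991]] yaw x -23.895946437247165 j [-0.06  0.49 -0.02  1.05 -0.04  1.93]
shift tool mm [  1.5  22.  -14.7]
bore [579.3 -54.4  42. ] foot [575.9 -62.   36.6] tool diff [ 0.2 -8.1 -5.7] lean 7.896804250753992
top lean dir [0.21622399 0.97634379] low edge z 35.21814019014184
```

View pics/w14a.png

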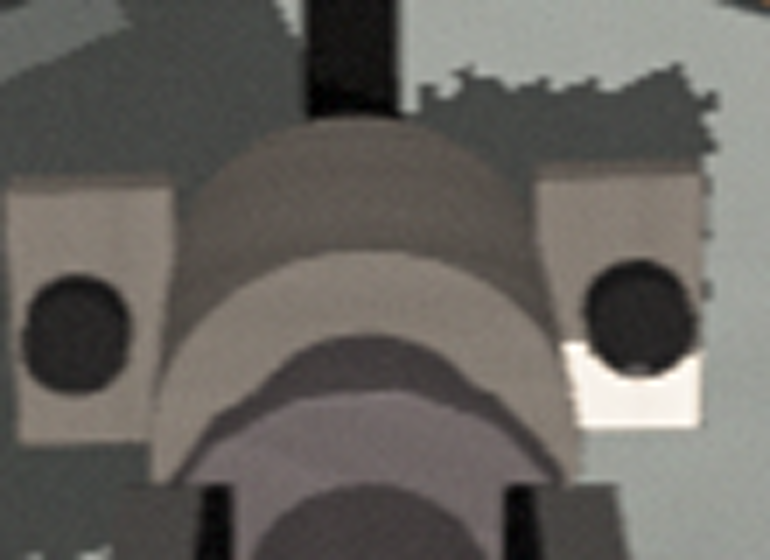

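send_rows(
  increments=[
    [[0, 0, -0.001, 0], [0, 0, -0.001, 0], [0, -0.003, 0, 0], [0, -0.003, 0, 0], [0, -0.003, 0, 0], [0, 0, 0, 0], [0, 0, 0, 0], [0, 0, 0, 0]],
  ],
)

```text
clock: 15.65
eef_pos: [0.5805, -0.0461, 0.1022]
tool_rot: [0.977, -0.21, 0.008, 0.027]
ft_force: [-0.8, -1.3, -1.5]
grip_width: 0.0166
```

```bash
python3 t.py 572.3 -67.7 115.7;  python3 -c "
from h import *
shot('wrist','w15'); crop('w15','w15a',265,220,375,300,7)"; python3 b.py 319.2 272.8
```

```text
t 15.65 pos [580.5 -46.1 102.2] F [-0.82 -1.34 -1.5 ] T [-0.3   0.24 -0.05] w 16.6
[[ 0.912  -0.4092  0.0278]
 [-0.4101 -0.9106  0.0503]
 [ 0.0048 -0.0572 -0.9983]] yaw x -24.16429964065011 j [-0.05  0.49 -0.01  1.06 -0.06  1.94]
shift tool mm [  1.7  23.7 -12.3]
bore [579.  -54.8  42. ] foot [575.9 -61.5  38.8] tool diff [ 0.2 -7.2 -3.6] lean 8.897633649275015
top lean dir [0.24048115 0.97065381] low edge z 37.24971024110696
```

View pics/w15a.png

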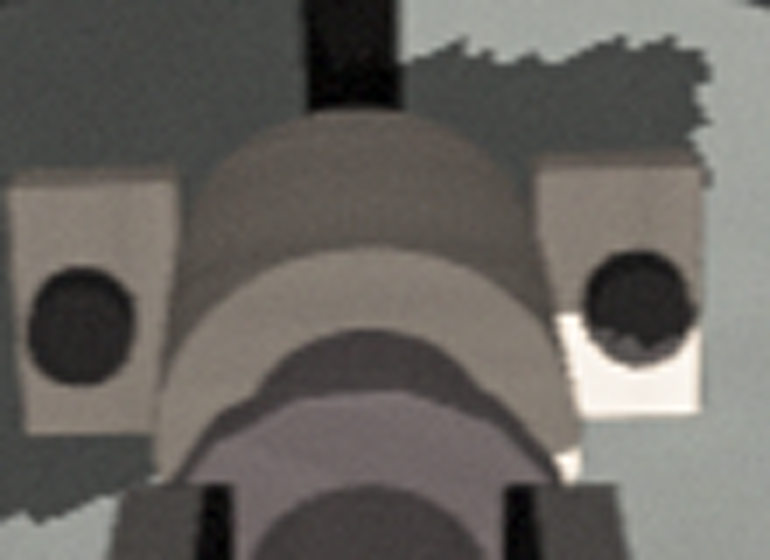

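send_rows(
  increments=[
    [[0, -0.004, 0, 0], [0, -0.004, 0, 0], [0, -0.004, 0, 0], [0, -0.004, 0, 0], [0, 0, 0, 0], [0, 0, 0, 0], [0, 0, 0, 0], [0, 0, 0, 0]],
  ],
)

```text
clock: 16.5
eef_pos: [0.5814, -0.0441, 0.102]
tool_rot: [0.976, -0.213, 0.006, 0.044]
ft_force: [-1.3, -2.9, -0.5]
grip_width: 0.0171
```

```bash
python3 t.py 572.3 -67.7 115.7;  python3 -c "
from h import *
shot('wrist','w16'); crop('w16','w16a',265,220,375,300,7); shot('scene','s16',(260,200,350,290),6)"; python3 b.py 319.2 272.8
```

```text
t 16.5 pos [581.4 -44.1 102. ] F [-1.25 -2.93 -0.47] T [-0.57  0.33 -0.01] w 17.1
[[ 0.9089 -0.4159  0.0296]
 [-0.4169 -0.9051  0.0834]
 [-0.0079 -0.0881 -0.9961]] yaw x -24.58930354540828 j [-0.03  0.5   0.    1.08 -0.09  1.97]
shift tool mm [  2.   26.3 -11.5]
bore [579.  -54.7  42. ] foot [575.8 -61.4  39.2] tool diff [ 0.2 -7.1 -3.4] lean 10.786042488217053
top lean dir [0.26968453 0.96294873] low edge z 37.31259132307987
```

View pics/w16a.png

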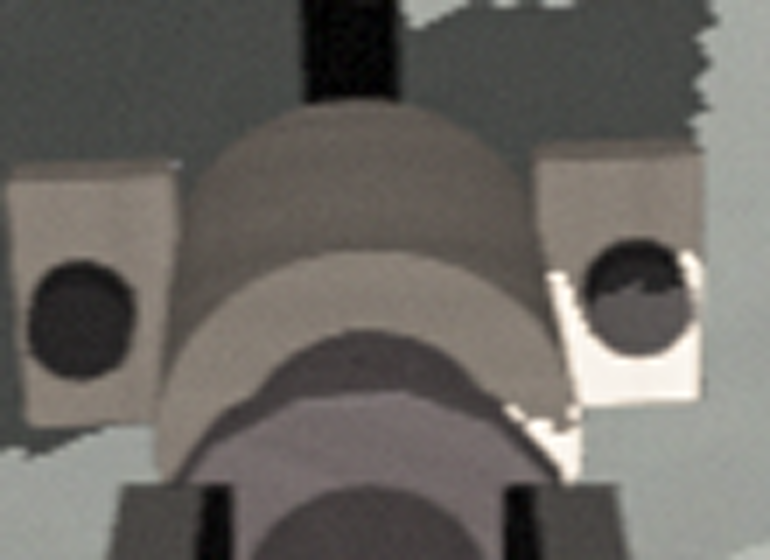

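View pics/s16.png

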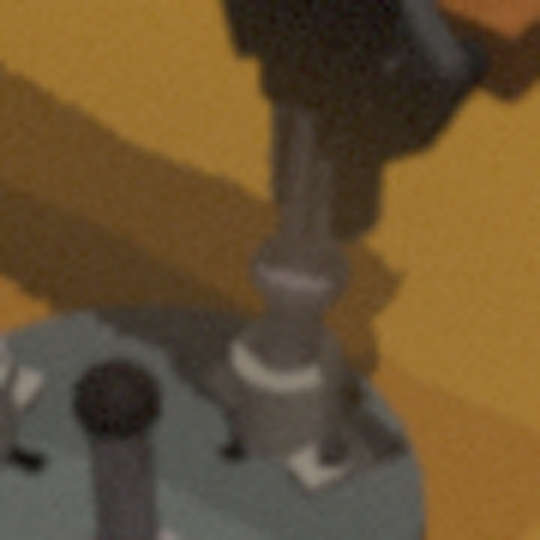

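send_rows(
  increments=[
    [[0, 0, 0.001, 0], [0, 0, 0.001, 0], [0, 0, 0, 0], [0, 0, 0, 0], [0, 0.003, 0, 0], [0, 0.003, 0, 0], [0, 0.003, 0, 0], [0, 0, 0, 0]],
  ],
)

```text
clock: 17.4
eef_pos: [0.5806, -0.0462, 0.1009]
tool_rot: [0.977, -0.211, 0.007, 0.036]
ft_force: [-0.6, -0.3, -1.6]
grip_width: 0.0169
```

```bash
python3 t.py 572.3 -67.7 115.7;  python3 -c "
from h import *
shot('wrist','w17'); crop('w17','w17a',265,220,375,300,7)"; python3 b.py 319.2 272.8
```

```text
t 17.4 pos [580.6 -46.2 100.9] F [-0.62 -0.33 -1.62] T [0.09 0.   0.  ] w 16.9
[[ 9.107e-01 -4.120e-01  2.970e-02]
 [-4.131e-01 -9.082e-01  6.740e-02]
 [-8.000e-04 -7.360e-02 -9.973e-01]] yaw x -24.341040178306443 j [-0.04  0.49 -0.01  1.07 -0.07  1.95]
shift tool mm [  1.7  23.9 -13.2]
bore [578.8 -55.7  42. ] foot [575.5 -63.   37.9] tool diff [ 0.2 -7.7 -4.7] lean 9.927907966502033
top lean dir [0.2505708  0.96809828] low edge z 36.14789761563079
```

View pics/w17a.png

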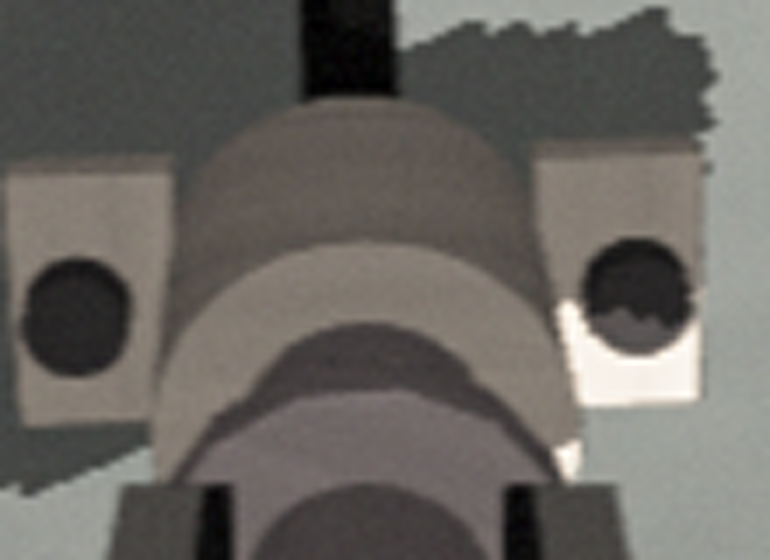

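send_rows(
  increments=[
    [[0, 0.004, 0, 0], [0, 0.004, 0, 0], [0, 0.004, 0, 0], [0, 0.004, 0, 0], [0, 0.004, 0, 0], [0, 0, 0, 0], [0, 0, 0, 0], [0, 0, 0, 0]],
  ],
)

```text
clock: 18.25
eef_pos: [0.5793, -0.0488, 0.1019]
tool_rot: [0.978, -0.206, 0.011, 0.017]
ft_force: [1.3, 2.4, -2.8]
grip_width: 0.0166
```

```bash
python3 t.py 572.3 -67.7 115.7;  python3 -c "
from h import *
shot('wrist','w18'); crop('w18','w18a',265,220,375,300,7)"; python3 b.py 319.2 272.8
```

```text
t 18.25 pos [579.3 -48.8 101.9] F [ 1.32  2.38 -2.78] T [ 0.53 -0.15  0.02] w 16.6
[[ 0.9153 -0.4019  0.0283]
 [-0.4026 -0.9149  0.0285]
 [ 0.0145 -0.0375 -0.9992]] yaw x -23.705175148301194 j [-0.07  0.48 -0.02  1.05 -0.04  1.92]
shift tool mm [  1.6  20.5 -13.2]
bore [578.4 -56.1  42. ] foot [575.3 -63.   38.2] tool diff [ 0.2 -7.4 -4. ] lean 7.671377441985829
top lean dir [0.20054501 0.97968449] low edge z 36.85221972171493
```

View pics/w18a.png

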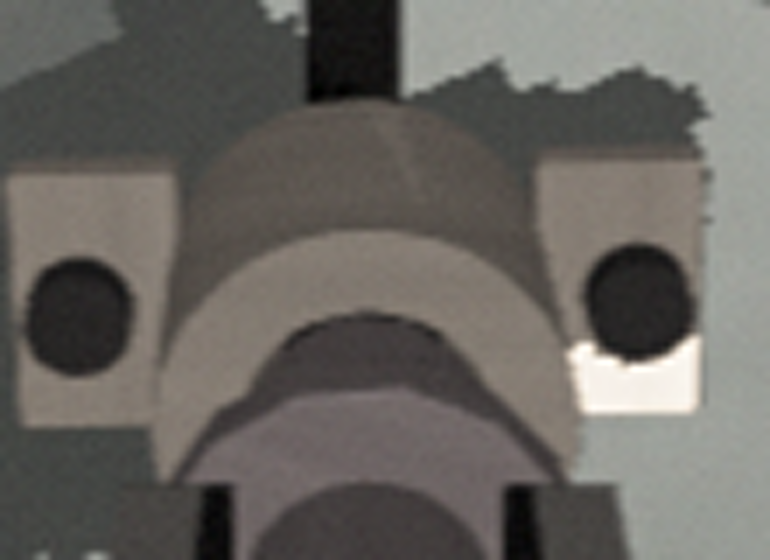

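send_rows(
  increments=[
    [[0, 0.004, 0.001, 0], [0, 0.004, 0.001, 0], [0, 0.004, 0.001, 0], [0, 0.004, 0.001, 0], [0, 0.004, 0.001, 0], [0, 0.004, 0, 0], [0, 0, 0, 0], [0, 0, 0, 0]],
  ],
)

```text
clock: 19.1
eef_pos: [0.5778, -0.0515, 0.103]
tool_rot: [0.98, -0.199, 0.017, -0.008]
ft_force: [1.1, 0.9, -2.1]
grip_width: 0.0166
```

```bash
python3 t.py 572.3 -67.7 115.7;  python3 -c "
from h import *
shot('wrist','w19'); crop('w19','w19a',265,220,375,300,7)"; python3 b.py 319.2 272.8
```

```text
t 19.1 pos [577.8 -51.5 103. ] F [ 1.12  0.89 -2.09] T [ 0.44 -0.18  0.07] w 16.6
[[ 0.9202 -0.3903  0.0292]
 [-0.3898 -0.9206 -0.0222]
 [ 0.0356  0.009  -0.9993]] yaw x -22.98438415372875 j [-0.1   0.47 -0.05  1.02  0.01  1.88]
shift tool mm [  1.7  16.7 -13. ]
bore [578.1 -56.5  42. ] foot [575.3 -62.9  38.7] tool diff [ 0.2 -7.  -3.2] lean 4.898360423682915
top lean dir [0.05366369 0.99855907] low edge z 37.81388351925079
```

View pics/w19a.png

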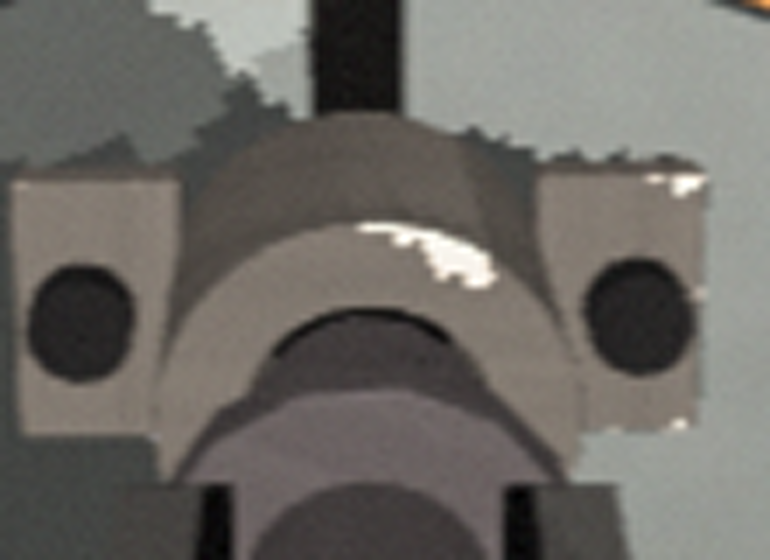

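send_rows(
  increments=[
    [[0, 0.004, 0.002, 0], [0, 0.004, 0.002, 0], [0, 0.004, 0.002, 0], [0, 0.004, 0.002, 0], [0, 0.002, 0.002, 0], [0, 0, 0.001, 0], [0, 0, 0, 0], [0, 0, 0, 0]],
  ],
)

```text
clock: 19.95
eef_pos: [0.5768, -0.0539, 0.1007]
tool_rot: [0.98, -0.194, 0.022, -0.027]
ft_force: [0.4, 3.4, -0.9]
grip_width: 0.0166
```

```bash
python3 t.py 572.3 -67.7 115.7;  python3 -c "
from h import *
shot('wrist','w20'); crop('w20','w20a',265,220,375,300,7); shot('scene','s20',(260,200,350,290),6);shot('side','d20',(280,190,380,280),6)"; python3 b.py 319.2 272.8
```

```text
t 19.95 pos [576.8 -53.9 100.7] F [ 0.43  3.38 -0.88] T [ 0.91 -0.18  0.04] w 16.6
[[ 0.9235 -0.3821  0.0323]
 [-0.3798 -0.9231 -0.0609]
 [ 0.0531  0.044  -0.9976]] yaw x -22.478036921829606 j [-0.12  0.46 -0.07  1.    0.05  1.84]
shift tool mm [  1.6  13.5 -15.8]
bore [578.6 -55.8  42. ] foot [575.7 -62.9  35.9] tool diff [ 0.2 -8.1 -5.6] lean 3.01273944177799
top lean dir [-0.26490667  0.96427406] low edge z 35.40703556844748
```

View pics/w20a.png

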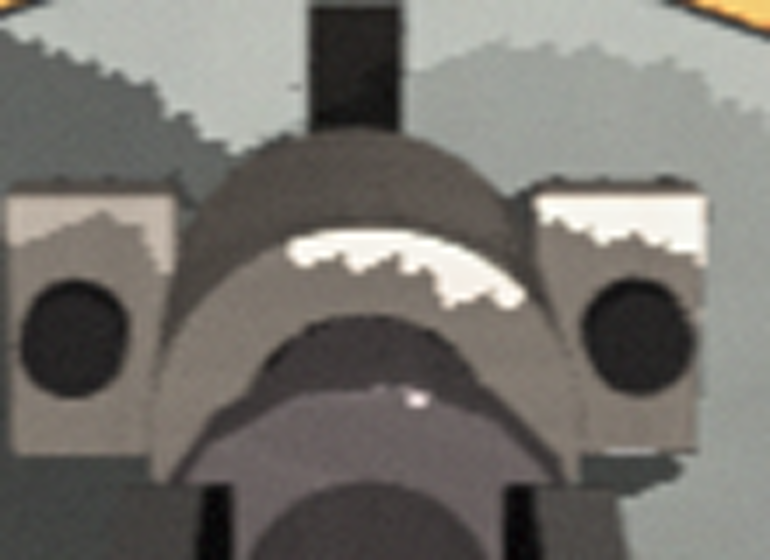

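View pics/s20.png

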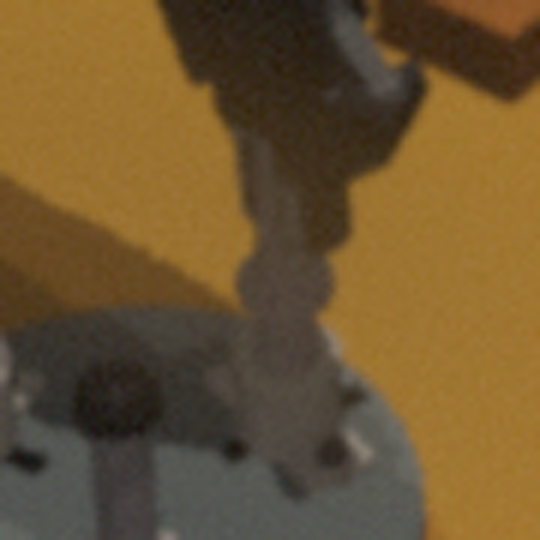

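View pics/d20.png

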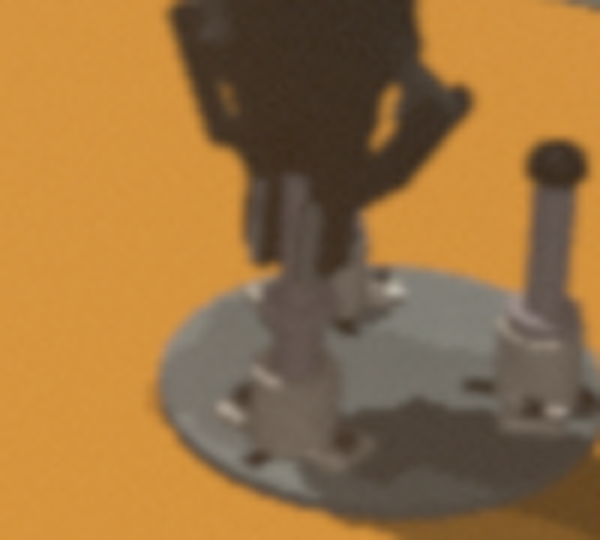

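send_rows(
  increments=[
    [[0, 0.003, 0.002, 0], [0.002, 0.003, 0.002, 0], [0.002, 0.002, 0.002, 0], [0.002, 0.002, 0.002, 0], [0.002, 0, 0.002, 0], [0, 0, 0.002, 0], [0, 0, 0, 0], [0, 0, 0, 0]],
  ],
)

```text
clock: 20.9
eef_pos: [0.5771, -0.0553, 0.0903]
tool_rot: [0.981, -0.191, 0.016, -0.038]
ft_force: [-0.1, 3.6, 1.0]
grip_width: 0.017
```

```bash
python3 t.py 572.3 -67.7 115.7;  python3 -c "
from h import *
shot('wrist','w21'); crop('w21','w21a',265,220,375,300,7)"; python3 b.py 319.2 272.8
```

```text
t 20.9 pos [577.1 -55.3  90.3] F [-0.09  3.61  1.04] T [0.9  0.11 0.05] w 17.0
[[ 0.9262 -0.3767  0.0173]
 [-0.3743 -0.9238 -0.0808]
 [ 0.0464  0.0683 -0.9966]] yaw x -22.134738959298296 j [-0.13  0.48 -0.07  0.99  0.07  1.82]
shift tool mm [  0.6  11.2 -26.4]
bore [579.6 -52.5  42. ] foot [575.6 -62.8  25.4] tool diff [  0.1 -12.4 -15.7] lean 1.584160360753931
top lean dir [-0.28494222  0.95854469] low edge z 25.100154941166306
```

View pics/w21a.png

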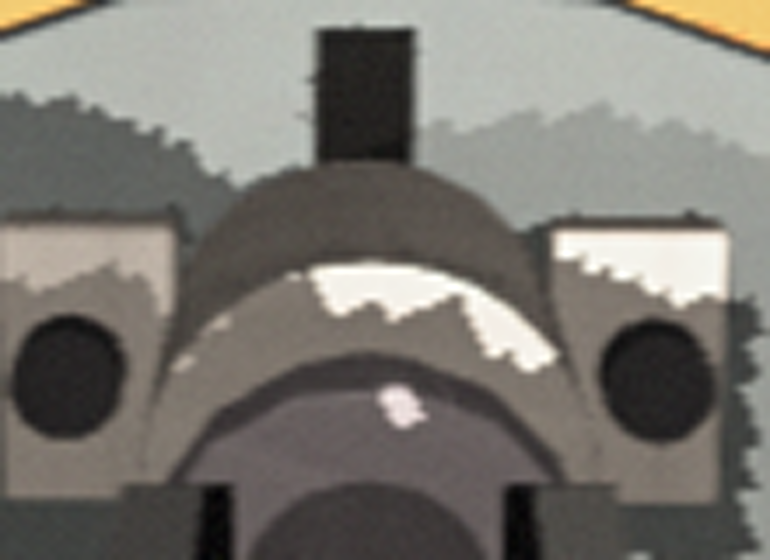

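send_rows(
  increments=[
    [[0, 0.002, 0.002, 0], [0.002, 0.002, 0.002, 0], [0.002, 0.001, 0.002, 0], [0, 0, 0.002, 0], [0, 0, 0.002, 0], [0, 0, 0, 0], [0, 0, 0, 0], [0, 0, 0, 0]],
  ],
)

```text
clock: 21.75
eef_pos: [0.5775, -0.056, 0.081]
tool_rot: [0.981, -0.19, 0.014, -0.044]
ft_force: [-1.0, 3.7, 0.7]
grip_width: 0.0167
```

```bash
python3 t.py 572.3 -67.7 115.7; python3 b.py 319.2 272.8
```

```text
t 21.75 pos [577.5 -56.   81. ] F [-1.04  3.71  0.73] T [0.85 0.16 0.03] w 16.7
[[ 0.9272 -0.3744  0.0104]
 [-0.372  -0.9238 -0.0906]
 [ 0.0435  0.0801 -0.9958]] yaw x -21.988279693070876 j [-0.14  0.49 -0.07  0.97  0.09  1.82]
shift tool mm [ -0.    9.6 -35.7]
bore [580.8 -49.8  42. ] foot [575.8 -62.8  16. ] tool diff [  0.  -16.2 -24.7] lean 0.8977083698281394
top lean dir [-0.33563273  0.94199293] low edge z 15.810280354487679
```

send_rows(
  increments=[
    [[0, 0.001, 0.001, 0], [0, 0, 0.001, 0], [0, 0, 0.001, 0], [0, 0, 0.001, 0], [0, 0, 0.001, 0], [0, 0, 0.001, 0], [0, 0, 0, 0], [0, 0, 0, 0]],
  ],
)

```text
clock: 22.55
eef_pos: [0.5776, -0.0561, 0.0758]
tool_rot: [0.981, -0.19, 0.014, -0.044]
ft_force: [-1.1, 3.4, 0.5]
grip_width: 0.0167
```

```bash
python3 t.py 572.3 -67.7 115.7;  python3 -c "
from h import *
shot('wrist','w22'); crop('w22','w22a',265,220,375,300,7);shot('side','d22',(280,190,380,280),6); shot('scene','s22',(260,200,350,290),6)"; python3 b.py 319.2 272.8
```

```text
t 22.55 pos [577.6 -56.1  75.8] F [-1.08  3.4   0.5 ] T [0.92 0.28 0.04] w 16.7
[[ 0.9272 -0.3743  0.0109]
 [-0.3718 -0.9237 -0.0922]
 [ 0.0446  0.0814 -0.9957]] yaw x -21.98501329991848 j [-0.14  0.49 -0.08  0.96  0.09  1.81]
shift tool mm [ -0.1   9.  -40.9]
bore [581.4 -48.2  42. ] foot [575.9 -62.8  10.8] tool diff [  0.  -18.4 -29.7] lean 0.8525285200184503
top lean dir [-0.42147278  0.90684105] low edge z 10.622336798230032
```

View pics/w22a.png

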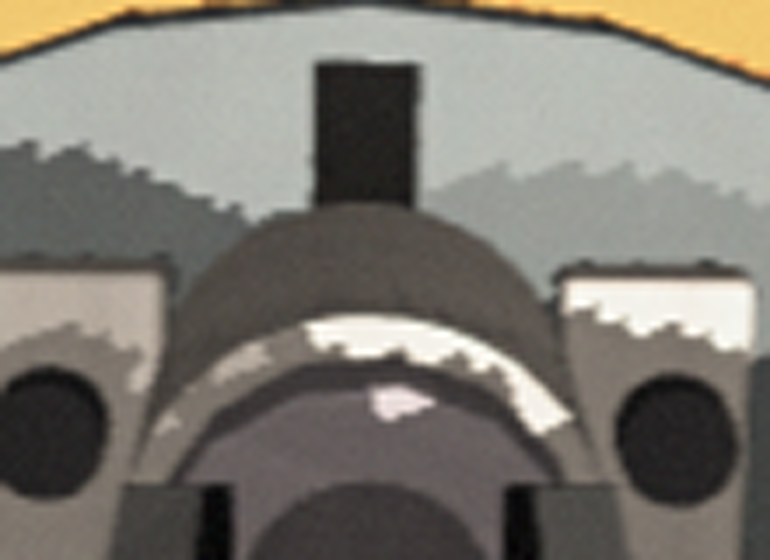

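View pics/d22.png

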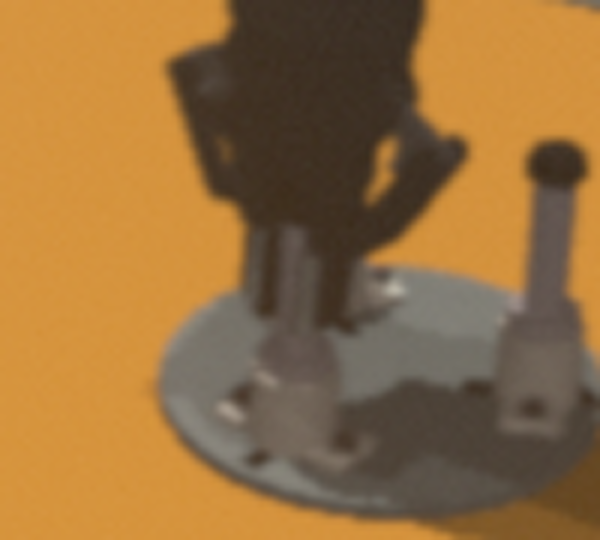

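View pics/s22.png

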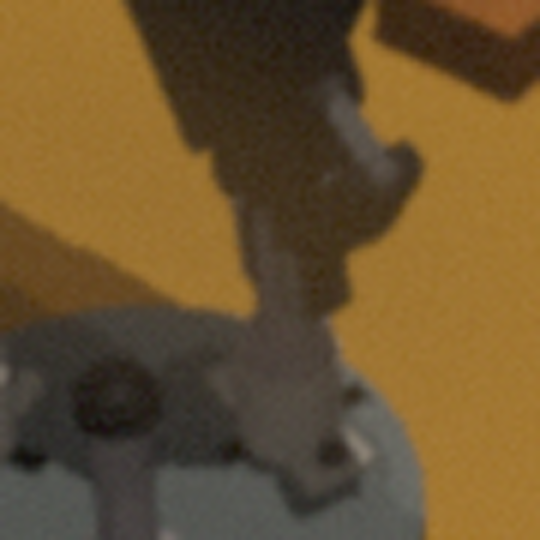

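send_rows(
  increments=[
    [[0, 0, 0.001, 0], [0, 0, 0.001, 0], [0, 0, 0.001, 0], [0, 0, 0.001, 0], [0, 0, 0.001, 0], [0, 0, 0, 0], [0, 0, 0, 0], [0, 0, 0, 0]],
  ],
)

```text
clock: 23.5
eef_pos: [0.5775, -0.0561, 0.0758]
tool_rot: [0.981, -0.191, 0.015, -0.044]
ft_force: [-1.6, 2.9, 2.8]
grip_width: 0.017
```

```bash
python3 t.py 572.3 -67.7 115.7;  python3 -c "
from h import *
shot('wrist','w23'); crop('w23','w23a',265,220,375,300,7)"; python3 b.py 319.2 272.8
```

```text
t 23.5 pos [577.5 -56.1  75.8] F [-1.56  2.88  2.78] T [0.9  0.46 0.09] w 17.0
[[ 0.9269 -0.3751  0.013 ]
 [-0.3724 -0.9235 -0.0924]
 [ 0.0466  0.0808 -0.9956]] yaw x -22.030825824453988 j [-0.14  0.49 -0.08  0.96  0.09  1.82]
shift tool mm [  0.1   9.  -40.9]
bore [581.4 -48.2  42. ] foot [576.  -62.8  10.8] tool diff [  0.  -18.4 -29.6] lean 0.9335838580734117
top lean dir [-0.50532154  0.86293113] low edge z 10.620651054866128
```

View pics/w23a.png

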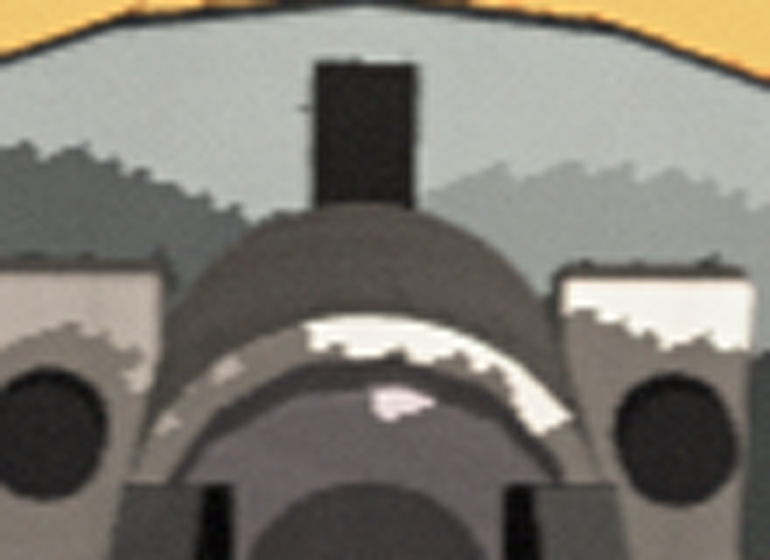

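send_rows(
  increments=[
    [[0, -0.001, 0, 0], [0, -0.001, 0, 0], [0, 0, 0, 0], [0, 0, 0, 0], [0, 0, 0, 0], [0, 0, 0, 0], [0, 0, 0, 0], [0, 0, 0, 0]],
  ],
)

```text
clock: 24.35
eef_pos: [0.5776, -0.0558, 0.0758]
tool_rot: [0.981, -0.191, 0.015, -0.042]
ft_force: [-1.8, 2.1, 2.9]
grip_width: 0.0169
```

```bash
python3 t.py 572.3 -67.7 115.7
```

```text
t 24.35 pos [577.6 -55.8  75.8] F [-1.82  2.08  2.93] T [0.63 0.55 0.08] w 16.9
[[ 0.9264 -0.3762  0.0127]
 [-0.3737 -0.9233 -0.0886]
 [ 0.045   0.0773 -0.996 ]] yaw x -22.102523450456516 j [-0.14  0.49 -0.08  0.96  0.08  1.82]
shift tool mm [  0.1   9.4 -40.9]
```

send_rows(
  increments=[
    [[-0.001, -0.001, 0, 0], [-0.001, -0.0005, 0, 0], [0, 0, 0, 0], [0, 0, 0, 0], [0, 0, 0, 0], [0, 0, 0, 0], [0, 0, 0, 0], [0, 0, 0, 0]],
  ],
)

```text
clock: 25.15
eef_pos: [0.5775, -0.0554, 0.0759]
tool_rot: [0.98, -0.192, 0.016, -0.041]
ft_force: [-0.2, 0.3, 1.5]
grip_width: 0.0169
```

```bash
python3 t.py 572.3 -67.7 115.7
```

```text
t 25.15 pos [577.5 -55.4  75.9] F [-0.16  0.25  1.45] T [ 0.17  0.33 -0.01] w 16.9
[[ 0.926  -0.3773  0.0164]
 [-0.3746 -0.9232 -0.0857]
 [ 0.0475  0.0732 -0.9962]] yaw x -22.167768247053914 j [-0.14  0.49 -0.09  0.96  0.08  1.82]
shift tool mm [  0.5   9.9 -40.8]
```

Relaxed and seated. Open gently.

send_rows(
  increments=[
    [[0, 0, 0, 0], [0, 0, 0, 0], [0, 0, 0, 0], [0, 0, 0, 0], [0, 0, 0, 0], [0, 0, 0, 0], [0, 0, 0, 0], [0, 0, 0, 0]],
  ],
  hand=-0.4,
)

```text
clock: 25.95
eef_pos: [0.5783, -0.0562, 0.0756]
tool_rot: [0.98, -0.192, 0.017, -0.04]
ft_force: [0.0, -0.1, 0.7]
grip_width: 0.0599
```

```bash
python3 t.py 572.3 -67.7 115.7;  python3 -c "
from h import *
shot('wrist','w24')"
```

```text
t 25.95 pos [578.3 -56.2  75.6] F [ 0.04 -0.14  0.66] T [-0.13  0.07 -0.04] w 59.9
[[ 0.9258 -0.3776  0.0185]
 [-0.3749 -0.9232 -0.0846]
 [ 0.049   0.0713 -0.9962]] yaw x -22.19068761615991 j [-0.14  0.49 -0.09  0.95  0.08  1.82]
shift tool mm [ -0.5   9.5 -41.1]
```

View pics/w24.png

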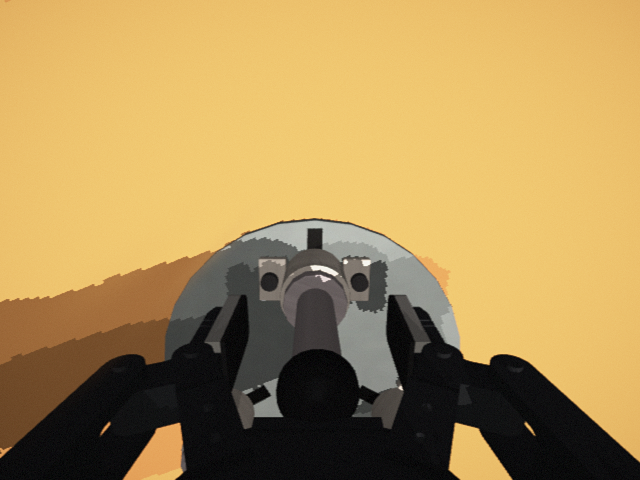

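send_rows(
  increments=[
    [[0, 0, -0.005, 0], [0, 0, -0.015, 0], [0, 0, -0.03, 0], [0, 0, -0.04, 0], [0, 0, -0.04, 0], [0, 0, -0.03, 0], [0, 0, -0.01, 0], [0, 0, 0, 0]],
  ],
)

```text
clock: 26.8
eef_pos: [0.5684, -0.0686, 0.2515]
tool_rot: [0.981, -0.192, 0.016, -0.04]
ft_force: [-0.1, 0.6, -0.5]
grip_width: 0.06
```

```bash
python3 t.py 572.3 -67.7 115.7;  python3 -c "
from h import *
shot('wrist','w25');shot('side','d25',(290,180,400,280),6); shot('scene','s25',(225,210,345,325),5)"
```

```text
t 26.8 pos [568.4 -68.6 251.5] F [-0.11  0.58 -0.53] T [-0.05  0.06 -0.  ] w 60.0
[[ 0.9259 -0.3773  0.0155]
 [-0.3749 -0.9233 -0.0836]
 [ 0.0459  0.0716 -0.9964]] yaw x -22.171744056042037 j [-0.16  0.36  0.18  1.37  0.08  1.8 ]
shift tool mm [  1.2   9.1 135.5]
```

View pics/w25.png

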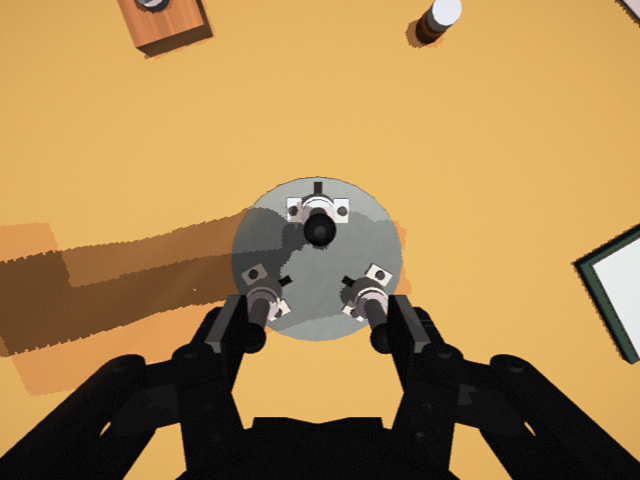

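View pics/d25.png

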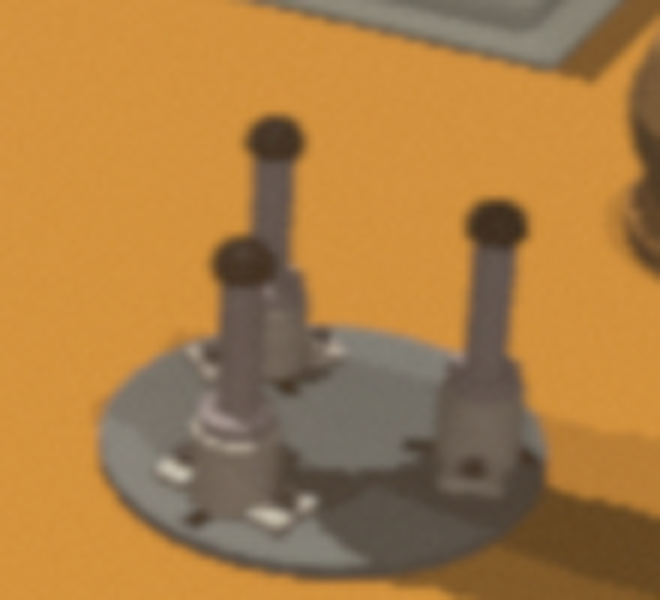

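View pics/s25.png

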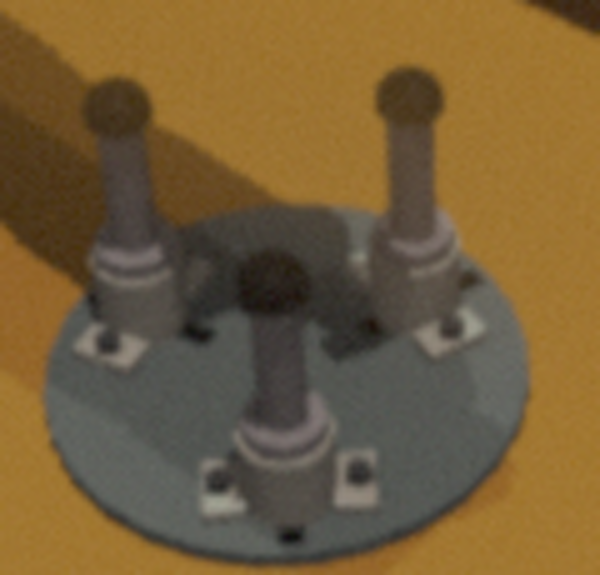

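```bash
python3 - <<'E'
from h import *
w=np.load('pics/w25.npz'); print(depth_pt(w,320,232),depth_pt(w,316,233),at_z(w,320,229,.126))
o=bot.get_obs(); print(o['clock'],o['joint_vel'].round(3),o['ft_force'].round(2))
print(order.job_done())
E
```

```text
[ 0.57738999 -0.06063221  0.12626083] [ 0.57428038 -0.06034735  0.12553066] [ 0.57823727 -0.05856049  0.126     ]
26.95 [-0.001  0.014 -0.016  0.003 -0.    -0.002] [-0.24 -0.02 -0.14]
the job is handed in; nothing more can be done
None
```

I fitted the post with the black rubber cap into the empty boss, let go of it and handed the job in at about 27 s. No verdict was reported, so what follows is from my own checks.

**How it was done:**
- I leaned the post by pushing it against the edge of its rack hole, because the move commands cannot tilt the tool. That gave only about 8°.
- I started the lower edge of the pin in the bore, then pushed the post further over against the bore wall to about 10°. At that point the foot was roughly 2–4 mm below the rim.
- I brought it upright and slid it down until it stopped. The wrist force I read after each move never exceeded about 4 N, and was about 3 N when it seated. I then eased the side load off before opening the fingers.

**Last checks:**
- **Seating:** the cap's top reads 125.5–126.3 mm above the table, matching the two posts already on the stand (126 mm). The side and scene pictures show it upright with the collar on the boss.
- **Robot:** the arm is clear at about 0.25 m height, and the wrist force is near zero.
- **Other objects:** nothing came near the slim posts, the pot or the vial. I did not measure their positions again.

**What disagreed:**
- **Cameras:** at the start the scene and side cameras differed by 4 to 12 mm in position. I relied on the wrist camera for the bore.
- **Lean and depth:** these figures combine the arm's readings with the pictures. At seating, the same estimate put the foot about 1 mm too low, and I estimate the lean is good to about 1.5°.

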